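# Load the drying tray with shingled test tiles and beads, then set the damper to half

## Robot

A 6-joint arm with a two-finger parallel gripper is mounted at the origin on the work surface. World frame = base frame: x ahead of the robot, y to its left, z up, the work surface at z = 0. Lengths are in m, angles in rad, forces in N, time in s.
With the tool pointing down it reaches from about 0.225 to 0.875 m from the base axis. Payload 3.4 kg.
Tool frame: the origin (TCP) lies at the very end of the fingers, on their centre line; the grasp point (between the pads) lies 19 mm behind it; z points along the fingers, y is the direction in which the jaws open and shut (so a half turn about z gives the same grasp; the last joint's range is limited). The gripper opens to 85 mm and grips with 20 to 120 N. Pads are 22 mm wide; open, the fingers measure 114 mm over their backs; the gripper's body (76 mm by 85 mm) begins 54 mm behind the grasp point. The pads swing forward as they close: fully open they stand 13 mm farther back than shut.
Start: joints at [-1.288, 0.276, 1.505, -0, 1.361, -0.121], TCP at [0.226, -0.529, 0.231] pointing down, gripper open.
Joint ranges: [-2.89, 2.89], [-0.75, 2.08], [0.22, 2.7], [-1.18, 4.32], [0.11, 2.71], [-2.7, 2.7]. Speed limits (rad/s): [2.57, 2.57, 3.14, 3.14, 3.14, 3.14].

## Interface

Orientations are given as a unit quaternion [w, x, y, z].
In Python, from rig import manip, eyes gives the robot as it stands. The module is installed in compiled form; this text tells all that it offers.
- The arm moves only by the tool servo_tool, never from a script. Its argument "deltas" is one flat list of numbers, 6 for each row, row after row: the shift along the tool's x, y, z in cm, then the turn, a rotation vector about the tool's x, y, z in degrees. A call has 1 to 20 rows; each row shifts and turns the pose as measured when the row begins, along the tool's axes as they then stand; what a row does not reach is not made up. A row lasts 1/10 s, in which the tool goes at most 50 mm and 8.59 degrees, less where a joint would pass 70% of its speed; a pose out of reach is approached as far as the arm can. A call with a gripper value outside its range is refused whole. "jaw" is the finger opening in cm, from 0 to 8.54, set as the call begins (left out, the last holds). The fingers move at their own pace and stop on an object; "grip_force" is the grip in N (left out, the last holds). Time passes only in rows, so rows that do not move let the fingers close. It gives the time, the measured TCP pose, the force and the opening at its end, in the units of the state.
- manip.get_state(): the state, without advancing time (a new reading comes with each control period).
- eyes.get_image(name): name is "side" or "top" or "wrist"; returns (picture, depth): 420x560x3 uint8, red, green, blue; 420x560 float32, m along the optical axis (not along the pixel's ray), 0 where there is no reading.
- eyes.get_calibration(name): a dict with "camera_matrix" (3x3 intrinsics, pixels), "distortion" ([k1, k2, p1, p2, k3] as OpenCV has them; the pictures are not rectified), "rvec" (rotation vector, rad) and "tvec" (3), from world to camera coordinates, as OpenCV has them. Camera axes: x right, y down, z forward; pixel columns grow to the right and rows downward; lengths in m; the calibration is good to about 2 mm. A picture is of the moment at which its call begins: read the wrist's pose just before it. get_calibration takes no time and is no camera call; for the wrist camera it gives the pose at the moment of the call.
- manip.sign_off(): hands the job in, once; it reports no verdict.
The state is a dict: "clock": time; "qpos": joint angles; "qd": joint speeds; "effort": joint torques, N m; "position": TCP position; "ee_rot": TCP orientation; "contact_force": force on the tool from outside, world axes, zero at the start; "moment": the same for the moment, N m; "width": finger opening in m.
Only numpy, scipy, OpenCV 4.12 (cv2) and the standard library are available. Lean on these libraries where they do the work, as an engineer would, in place of code of your own. Each camera call takes 0.05 s, during which the arm holds its last target.

## Task

Fan all the glazed test tiles, glaze up, into one straight overlapping row down the middle of the drying tray: the first flat with its eyelet end close against the end stop, each next tile lapped about 20 mm over the one before so that every eyelet stays uncovered and points to the stop; and drop the clay beads singly into the pockets of the wooden block. Only when everything is loaded, pull the blower's damper rod out to its middle click, never on through to the outer one, and leave the things that stand around where they are.

Things in the scene. Friction and masses are not known exactly. Their poses are not given: they have to be found in the camera images.
- tile1_c (a point): one of up to five alike test tiles (some may be absent): flat terracotta plate 60 (x) x 50 (y) x 6 (z) mm, 40 g, white glaze on its upper face (+z), a brass eyelet 11 mm across on that face 21 mm from the centre towards +x (the eyelet end). Starts lying flat on the desk. The point is the tile's centre, 3 mm above its underside.
- tile2_c (a point): one of up to five alike test tiles (some may be absent): flat terracotta plate 60 (x) x 50 (y) x 6 (z) mm, 40 g, white glaze on its upper face (+z), a brass eyelet 11 mm across on that face 21 mm from the centre towards +x (the eyelet end). Starts lying flat on the desk. The point is the tile's centre, 3 mm above its underside.
- tile3_c (a point): one of up to five alike test tiles (some may be absent): flat terracotta plate 60 (x) x 50 (y) x 6 (z) mm, 40 g, white glaze on its upper face (+z), a brass eyelet 11 mm across on that face 21 mm from the centre towards +x (the eyelet end). Starts lying flat on the desk. The point is the tile's centre, 3 mm above its underside.
- tile4_c (a point): one of up to five alike test tiles (some may be absent): flat terracotta plate 60 (x) x 50 (y) x 6 (z) mm, 40 g, white glaze on its upper face (+z), a brass eyelet 11 mm across on that face 21 mm from the centre towards +x (the eyelet end). Starts lying flat on the desk. The point is the tile's centre, 3 mm above its underside.
- tile5_c (a point): one of up to five alike test tiles (some may be absent): flat terracotta plate 60 (x) x 50 (y) x 6 (z) mm, 40 g, white glaze on its upper face (+z), a brass eyelet 11 mm across on that face 21 mm from the centre towards +x (the eyelet end). Starts lying flat on the desk. The point is the tile's centre, 3 mm above its underside.
- bead1_c (a point): one of up to three alike clay beads (some may be absent): six-sided terracotta prism, 28 mm across flats (flat sides face its +x, -x and every 60 degrees on), 32 mm across corners, 24 mm tall, 30 g, small dark bore in the end face. Starts upright on the desk. The point is its centre, 12 mm above its foot; z runs along the bore.
- bead2_c (a point): one of up to three alike clay beads (some may be absent): six-sided terracotta prism, 28 mm across flats (flat sides face its +x, -x and every 60 degrees on), 32 mm across corners, 24 mm tall, 30 g, small dark bore in the end face. Starts upright on the desk. The point is its centre, 12 mm above its foot; z runs along the bore.
- bead3_c (a point): one of up to three alike clay beads (some may be absent): six-sided terracotta prism, 28 mm across flats (flat sides face its +x, -x and every 60 degrees on), 32 mm across corners, 24 mm tall, 30 g, small dark bore in the end face. Starts upright on the desk. The point is its centre, 12 mm above its foot; z runs along the bore.
- tray_floor (a point): fixed low drying tray, open above: centre of its floor's upper face, 6 mm above the desk. x runs along the tray to the end stop, a bar 16 mm higher than the floor whose inner face lies 133 mm from this point at +x; the floor reaches 145 mm to -x, where the end is open. Side rims 8 mm higher than the floor, inner faces 67 mm from the centre line (y). z up.
- block_hole0 (a point): centre of the mouth of pocket 0 of the fixed wooden bead block (56 x 156 x 14 mm, three square pockets 50 mm apart in a row along y, each 42 x 42 mm and 10 mm deep, floor 4 mm above the desk). The point lies level with the block's top, 14 mm above the desk; z up, sides of the pocket along x and y. A bead in a pocket stands 14 mm proud of the block; any bead may go in any pocket and there is room for only one in each.
- block_hole1 (a point): centre of the mouth of pocket 1 of the fixed wooden bead block (56 x 156 x 14 mm, three square pockets 50 mm apart in a row along y, each 42 x 42 mm and 10 mm deep, floor 4 mm above the desk). The point lies level with the block's top, 14 mm above the desk; z up, sides of the pocket along x and y. A bead in a pocket stands 14 mm proud of the block; any bead may go in any pocket and there is room for only one in each.
- block_hole2 (a point): centre of the mouth of pocket 2 of the fixed wooden bead block (56 x 156 x 14 mm, three square pockets 50 mm apart in a row along y, each 42 x 42 mm and 10 mm deep, floor 4 mm above the desk). The point lies level with the block's top, 14 mm above the desk; z up, sides of the pocket along x and y. A bead in a pocket stands 14 mm proud of the block; any bead may go in any pocket and there is room for only one in each.
- rod (a joint): travel of the blower's damper rod in m: 0 = pushed home (start), grows as the knob is pulled away from the box. Sprung clicks at 0, 0.024 (middle) and 0.048 (fully out); each pulls the rod in from about 10 mm either side, and takes 4 to 6 N to leave.
- rod_knob (a point): centre of the black round knob at the end of that rod: 28 mm across, 16 mm long, axis level along x, 45 mm above the desk, on a 10 mm steel rod that comes out of the face of a grey sheet-steel blower box (130 x 110 mm, 68 mm tall, grille up to 82 mm). The point moves with the rod; its +x points into the box, so pulling is towards -x; when home it stands 38 mm clear of the box's face.
- devil: bystander: clay horned figurine about 105 mm tall standing on a fixed wooden turntable disc (160 mm across, 22 mm high); origin under its foot
- medallion: bystander: round clay sun medallion 72 mm across with rays, 10 mm thick, lying flat; origin at the centre of its underside
- jar: bystander: glass jar with a tin lid, 60 mm across, 85 mm tall; origin under its foot
- dotter: bystander: dotting tool with a wooden handle 100 x 10 x 10 mm and a porcelain-tipped steel end, lying on the desk, 130 mm in all along x; origin under the middle of the handle
There are look-alikes about, which are no part of the job. What is shaped like the part that bears tile5_c but pink or purple is not meant.

How it is judged:
On the way, in this order (a step that is already met when the one before it is completed fails the run):
1. all tiles present lie shingled in the tray and all beads present lie in pockets (y of tile1_c in the frame of tray_floor between -0.018 and 0.018 m and angle between the x axis of each of tile1_c, tile2_c, tile3_c, tile4_c, tile5_c and the x axis of tray_floor, either way round below 0.25 rad and angle between each of tile1_c, tile2_c, tile3_c, tile4_c, tile5_c's own z axis and vertical below 0.35 rad and ((x of tile1_c in the frame of tray_floor between 0.088 and 0.108 m and z of tile1_c in the frame of tray_floor below 0.007 m) or (x of tile1_c in the frame of tile2_c between -0.054 and -0.033 m and x of tile2_c in the frame of tile1_c between 0.031 and 0.056 m and y of tile1_c in the frame of tile2_c between -0.016 and 0.016 m and z of tile2_c in the frame of tile1_c below -0.003 m) or (x of tile1_c in the frame of tile3_c between -0.054 and -0.033 m and x of tile3_c in the frame of tile1_c between 0.031 and 0.056 m and y of tile1_c in the frame of tile3_c between -0.016 and 0.016 m and z of tile3_c in the frame of tile1_c below -0.003 m) or (x of tile1_c in the frame of tile4_c between -0.054 and -0.033 m and x of tile4_c in the frame of tile1_c between 0.031 and 0.056 m and y of tile1_c in the frame of tile4_c between -0.016 and 0.016 m and z of tile4_c in the frame of tile1_c below -0.003 m) or (x of tile1_c in the frame of tile5_c between -0.054 and -0.033 m and x of tile5_c in the frame of tile1_c between 0.031 and 0.056 m and y of tile1_c in the frame of tile5_c between -0.016 and 0.016 m and z of tile5_c in the frame of tile1_c below -0.003 m)) and y of tile2_c in the frame of tray_floor between -0.018 and 0.018 m and ((x of tile2_c in the frame of tray_floor between 0.088 and 0.108 m and z of tile2_c in the frame of tray_floor below 0.007 m) or (x of tile2_c in the frame of tile1_c between -0.054 and -0.033 m and x of tile1_c in the frame of tile2_c between 0.031 and 0.056 m and y of tile2_c in the frame of tile1_c between -0.016 and 0.016 m and z of tile1_c in the frame of tile2_c below -0.003 m) or (x of tile2_c in the frame of tile3_c between -0.054 and -0.033 m and x of tile3_c in the frame of tile2_c between 0.031 and 0.056 m and y of tile2_c in the frame of tile3_c between -0.016 and 0.016 m and z of tile3_c in the frame of tile2_c below -0.003 m) or (x of tile2_c in the frame of tile4_c between -0.054 and -0.033 m and x of tile4_c in the frame of tile2_c between 0.031 and 0.056 m and y of tile2_c in the frame of tile4_c between -0.016 and 0.016 m and z of tile4_c in the frame of tile2_c below -0.003 m) or (x of tile2_c in the frame of tile5_c between -0.054 and -0.033 m and x of tile5_c in the frame of tile2_c between 0.031 and 0.056 m and y of tile2_c in the frame of tile5_c between -0.016 and 0.016 m and z of tile5_c in the frame of tile2_c below -0.003 m)) and y of tile3_c in the frame of tray_floor between -0.018 and 0.018 m and ((x of tile3_c in the frame of tray_floor between 0.088 and 0.108 m and z of tile3_c in the frame of tray_floor below 0.007 m) or (x of tile3_c in the frame of tile1_c between -0.054 and -0.033 m and x of tile1_c in the frame of tile3_c between 0.031 and 0.056 m and y of tile3_c in the frame of tile1_c between -0.016 and 0.016 m and z of tile1_c in the frame of tile3_c below -0.003 m) or (x of tile3_c in the frame of tile2_c between -0.054 and -0.033 m and x of tile2_c in the frame of tile3_c between 0.031 and 0.056 m and y of tile3_c in the frame of tile2_c between -0.016 and 0.016 m and z of tile2_c in the frame of tile3_c below -0.003 m) or (x of tile3_c in the frame of tile4_c between -0.054 and -0.033 m and x of tile4_c in the frame of tile3_c between 0.031 and 0.056 m and y of tile3_c in the frame of tile4_c between -0.016 and 0.016 m and z of tile4_c in the frame of tile3_c below -0.003 m) or (x of tile3_c in the frame of tile5_c between -0.054 and -0.033 m and x of tile5_c in the frame of tile3_c between 0.031 and 0.056 m and y of tile3_c in the frame of tile5_c between -0.016 and 0.016 m and z of tile5_c in the frame of tile3_c below -0.003 m)) and y of tile4_c in the frame of tray_floor between -0.018 and 0.018 m and ((x of tile4_c in the frame of tray_floor between 0.088 and 0.108 m and z of tile4_c in the frame of tray_floor below 0.007 m) or (x of tile4_c in the frame of tile1_c between -0.054 and -0.033 m and x of tile1_c in the frame of tile4_c between 0.031 and 0.056 m and y of tile4_c in the frame of tile1_c between -0.016 and 0.016 m and z of tile1_c in the frame of tile4_c below -0.003 m) or (x of tile4_c in the frame of tile2_c between -0.054 and -0.033 m and x of tile2_c in the frame of tile4_c between 0.031 and 0.056 m and y of tile4_c in the frame of tile2_c between -0.016 and 0.016 m and z of tile2_c in the frame of tile4_c below -0.003 m) or (x of tile4_c in the frame of tile3_c between -0.054 and -0.033 m and x of tile3_c in the frame of tile4_c between 0.031 and 0.056 m and y of tile4_c in the frame of tile3_c between -0.016 and 0.016 m and z of tile3_c in the frame of tile4_c below -0.003 m) or (x of tile4_c in the frame of tile5_c between -0.054 and -0.033 m and x of tile5_c in the frame of tile4_c between 0.031 and 0.056 m and y of tile4_c in the frame of tile5_c between -0.016 and 0.016 m and z of tile5_c in the frame of tile4_c below -0.003 m)) and y of tile5_c in the frame of tray_floor between -0.018 and 0.018 m and ((x of tile5_c in the frame of tray_floor between 0.088 and 0.108 m and z of tile5_c in the frame of tray_floor below 0.007 m) or (x of tile5_c in the frame of tile1_c between -0.054 and -0.033 m and x of tile1_c in the frame of tile5_c between 0.031 and 0.056 m and y of tile5_c in the frame of tile1_c between -0.016 and 0.016 m and z of tile1_c in the frame of tile5_c below -0.003 m) or (x of tile5_c in the frame of tile2_c between -0.054 and -0.033 m and x of tile2_c in the frame of tile5_c between 0.031 and 0.056 m and y of tile5_c in the frame of tile2_c between -0.016 and 0.016 m and z of tile2_c in the frame of tile5_c below -0.003 m) or (x of tile5_c in the frame of tile3_c between -0.054 and -0.033 m and x of tile3_c in the frame of tile5_c between 0.031 and 0.056 m and y of tile5_c in the frame of tile3_c between -0.016 and 0.016 m and z of tile3_c in the frame of tile5_c below -0.003 m) or (x of tile5_c in the frame of tile4_c between -0.054 and -0.033 m and x of tile4_c in the frame of tile5_c between 0.031 and 0.056 m and y of tile5_c in the frame of tile4_c between -0.016 and 0.016 m and z of tile4_c in the frame of tile5_c below -0.003 m)) and horizontal distance between each of tile2_c, tile3_c, tile4_c, tile5_c and tile1_c above 0.031 m and horizontal distance between each of tile3_c, tile4_c, tile5_c and tile2_c above 0.031 m and horizontal distance between each of tile4_c, tile5_c and tile3_c above 0.031 m and horizontal distance between tile5_c and tile4_c above 0.031 m and (horizontal distance between bead1_c and block_hole0 below 0.012 m or horizontal distance between bead1_c and block_hole1 below 0.012 m or horizontal distance between bead1_c and block_hole2 below 0.012 m) and z of each of bead1_c, bead2_c, bead3_c in the frame of block_hole1 below 0.009 m and (horizontal distance between bead2_c and block_hole0 below 0.012 m or horizontal distance between bead2_c and block_hole1 below 0.012 m or horizontal distance between bead2_c and block_hole2 below 0.012 m) and (horizontal distance between bead3_c and block_hole0 below 0.012 m or horizontal distance between bead3_c and block_hole1 below 0.012 m or horizontal distance between bead3_c and block_hole2 below 0.012 m)), for 0.2 s.
2. the damper rod is at its middle click (value of joint rod between 0.02 and 0.028 m), for 0.2 s.
At the end, for the whole second after the job is handed in: Tiles glaze up in one row, within 18 mm of the tray's centre line and 0.25 rad: the first flat, 15 mm or less off the stop; each other 33 to 54 mm beyond a tile it lies on, none closer than 31 mm, eyelets to the stop. Each bead in its own pocket. Rod within 4 mm of its middle click (all of step 1 and all of step 2 and velocity of joint rod between -0.005 and 0.005 m/s); the robot touches nothing.
It fails at once if the rod is pulled on towards its outer click (value of joint rod above 0.041 m).
It fails at once if the clay figurine is shifted more than 30 mm or knocked over (distance of devil from where it was at the start of the episode above 0.03 m or angle between devil's own z axis and vertical above 0.6 rad).
It fails at once if the medallion is shifted more than 30 mm or knocked over (distance of medallion from where it was at the start of the episode above 0.03 m or angle between medallion's own z axis and vertical above 0.6 rad).
It fails at once if the jar is shifted more than 30 mm or knocked over (distance of jar from where it was at the start of the episode above 0.03 m or angle between jar's own z axis and vertical above 0.6 rad).
It fails at once if the dotting tool is shifted more than 30 mm or knocked over (distance of dotter from where it was at the start of the episode above 0.03 m or angle between dotter's own z axis and vertical above 0.6 rad).
Of tile1, tile2, tile3, tile4, tile5 only 4 to 5 are there at a start; the rules pass over those that are not, and their reading is None.
Of bead1, bead2, bead3 only 2 to 3 are there at a start; the rules pass over those that are not, and their reading is None.
At some moment in a run one of bead1, bead2, bead3 may be knocked a few centimetres aside while the robot is not near it.
Once in a run the grip may slacken for a moment while it holds something.
It also fails if it takes over 210 s, if anything falls off the work surface, if the arm or the gripper's body presses on something with over 40 N, if the wrist force passes 120 N, or if a joint passes its speed limit or range.

## Working session

There is one attempt and no reset: what is moved stays moved. The work goes in short steps, Python scripts to look and compute and a tool call to move; the robot and the scene stay as the last step left them, time stands still between calls to the robot, and variables do not carry over. Pictures are saved under pics/ and viewed, and the job is handed in when it is done.

Besides the shell and the picture viewer there is one more tool, called after "Request:" as name(argument=value, ...), one argument or row to a line, values as JSON. servo_tool: Moves the arm, as the interface text tells. Its arguments: {"type":"object","properties":{"deltas":{"type":"array","items":{"type":"number"}},"jaw":{"type":"number"},"grip_force":{"type":"number"}},"required":["deltas"]}

```bash
mkdir -p pics
cat > h.py <<'E'
import numpy as np,cv2
from rig import manip,eyes
from scipy.spatial.transform import Rotation as R
def snap(n,f):
    c=eyes.get_calibration(n); p,d=eyes.get_image(n)
    cv2.imwrite(f'pics/{f}.png',cv2.cvtColor(p,cv2.COLOR_RGB2BGR)); np.savez(f'pics/{f}.npz',p=p,d=d,**c); return p,d,c
def load(f):
    z=np.load(f'pics/{f}.npz'); return z['p'],z['d'],z
def ray(c,uv,z):
    uv=np.asarray(uv,float).reshape(-1,1,2)
    n=cv2.undistortPoints(uv,c['camera_matrix'],c['distortion']).reshape(-1,2)
    Rm=cv2.Rodrigues(np.asarray(c['rvec']))[0]; t=np.asarray(c['tvec']).reshape(3)
    o=-Rm.T@t; d=np.c_[n,np.ones(len(n))]@Rm
    return o+d*((z-o[2])/d[:,2])[:,None]
def dep(c,uv,d):
    uv=np.asarray(uv,float).reshape(-1,1,2)
    n=cv2.undistortPoints(uv,c['camera_matrix'],c['distortion']).reshape(-1,2)
    Rm=cv2.Rodrigues(np.asarray(c['rvec']))[0]; t=np.asarray(c['tvec']).reshape(3)
    dd=np.array([d[int(v),int(u)] for u,v in uv.reshape(-1,2)])
    return (np.c_[n,np.ones(len(n))]*dd[:,None]-t)@Rm
def proj(c,P):
    return cv2.projectPoints(np.asarray(P,float).reshape(-1,1,3),np.asarray(c['rvec']),np.asarray(c['tvec']),c['camera_matrix'],c['distortion'])[0].reshape(-1,2)
E
python3 - <<'E'
from h import *
print(manip.get_state())
for n in('top','side','wrist'):
    p,d,c=snap(n,n+'0'); print(n,c)
E
```

```text
{'clock': 0.0, 'qpos': array([-1.28799360e+00,  2.76595508e-01,  1.50615099e+00,  4.62830444e-05,
        1.36071564e+00, -1.20991728e-01]), 'qd': array([ 0.0003191 ,  0.00051182, -0.00109525, -0.00077358,  0.00064111,
        0.00048808]), 'effort': array([ 2.66341303e-04, -4.16776514e+01, -2.45807737e+01,  6.59116768e-05,
        1.09564973e-02, -1.37407167e-05]), 'position': array([ 0.22578602, -0.52822661,  0.23043232]), 'ee_rot': array([-9.33510561e-04,  9.79688437e-01,  2.00523544e-01, -5.29888848e-05]), 'contact_force': array([-0.21427061,  0.20279124, -0.38373901]), 'moment': array([-0.00806162, -0.02744666, -0.02193197]), 'width': 0.08526690153004161}
top {'camera_matrix': array([[452.98209771,   0.        , 287.8636288 ],
       [  0.        , 452.98209771, 205.67183296],
       [  0.        ,   0.        ,   1.        ]]), 'distortion': array([-0.05992894,  0.        ,  0.        ,  0.        ,  0.        ]), 'rvec': array([ 2.14912544, -2.11171343,  0.15442569]), 'tvec': array([0.05075635, 0.55874286, 1.08418275])}
side {'camera_matrix': array([[437.1547062 ,   0.        , 279.11719788],
       [  0.        , 437.1547062 , 210.19482438],
       [  0.        ,   0.        ,   1.        ]]), 'distortion': array([-0.02146134,  0.        ,  0.        ,  0.        ,  0.        ]), 'rvec': array([ 2.18869833, -0.5924924 ,  0.29011777]), 'tvec': array([-0.45333912,  0.23455403,  1.00918679])}
wrist {'camera_matrix': array([[310.93175147,   0.        , 276.28185697],
       [  0.        , 310.93175147, 215.72416966],
       [  0.        ,   0.        ,   1.        ]]), 'distortion': array([-0.0336836,  0.       ,  0.       ,  0.       ,  0.       ]), 'rvec': array([-2.38463035,  1.57047328,  0.26550854]), 'tvec': array([-0.57317569, -0.04452367,  0.38038656])}
```

View pics/top0.png

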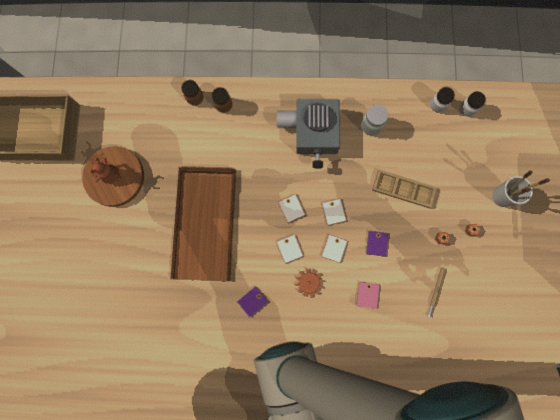

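View pics/side0.png

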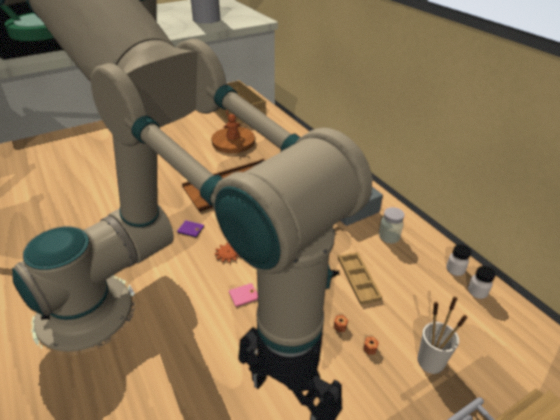

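View pics/wrist0.png

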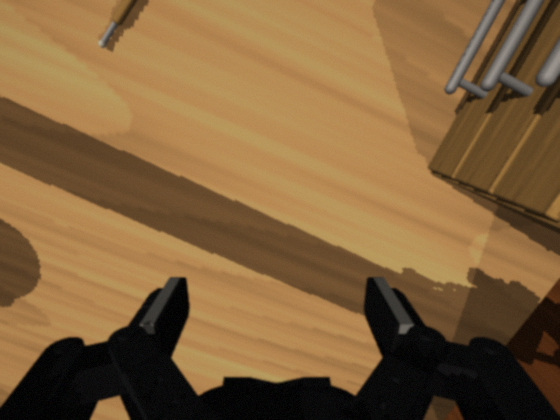

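The top view shows four white tiles at (292,209), (334,211), (290,249), (335,248). There are two beads at (443,238) and (474,229), the tray at (205,225), the block at (405,188) and the knob at (318,163). Look-alikes are the purple tiles at (378,243) and (253,301) and the pink tile at (368,295). The orange medallion is at (309,282). Next is a close crop.

Run:
```python
from h import *
p,d,c=load('top0')
im=cv2.cvtColor(p,cv2.COLOR_RGB2BGR)
cv2.imwrite('pics/c1.png',cv2.resize(im[140:320,165:365],(800,720)[:2],interpolation=cv2.INTER_CUBIC)[:600])
cv2.imwrite('pics/c1.png',cv2.resize(im[150:300,165:365],(800,600),interpolation=cv2.INTER_CUBIC))
cv2.imwrite('pics/c2.png',cv2.resize(im[80:260,280:500],(733,600),interpolation=cv2.INTER_CUBIC))
for uv in [(292,209),(205,225),(443,238),(318,163),(310,320),(0,0)]:
    print(uv,dep(c,uv,d),ray(c,uv,0))
```

```text
(292, 209) [[0.5553511  0.05040476 0.00770184]] [[0.55654019 0.05046665 0.        ]]
(205, 225) [[0.5104048  0.27411403 0.00422452]] [[0.5108908  0.27496542 0.        ]]
(443, 238) [[ 0.48506514 -0.33095594  0.0250048 ]] [[ 0.4874363  -0.33915206  0.        ]]
(318, 163) [[ 0.66517473 -0.01307205  0.05785344]] [[ 0.68027677 -0.01591737  0.        ]]
(310, 320) [[ 0.27636691  0.00055251 -0.00048336]] [[0.276409   0.00056941 0.        ]]
(0, 0) [[ 1.64750733  1.46112843 -0.70564916]] [[1.16717149 0.9241043  0.        ]]
```

View pics/c1.png

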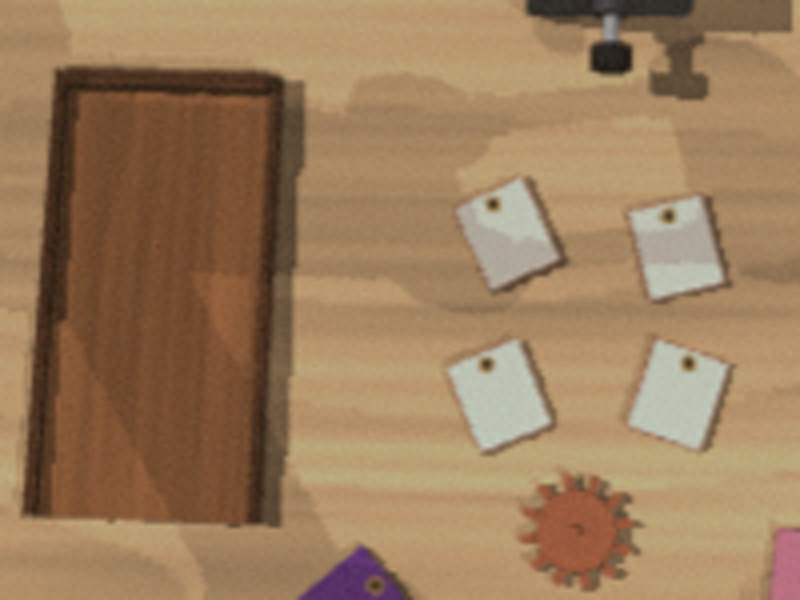

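View pics/c2.png

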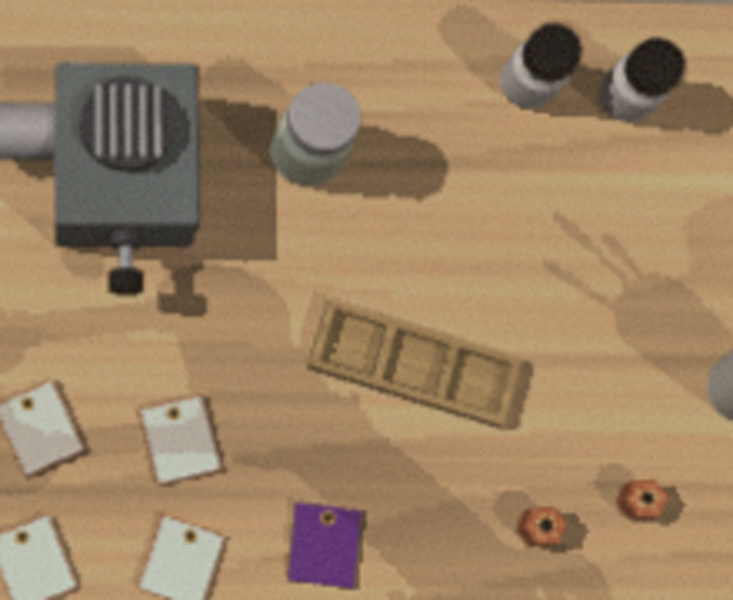

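The four white tiles have their eyelets towards +x, which is up in the image, and the tray's stop is at its top end. I'll measure them.

```bash
cat >> h.py <<'E'
def blobs(m,amin=60):
    cs,_=cv2.findContours(m.astype(np.uint8),cv2.RETR_EXTERNAL,cv2.CHAIN_APPROX_NONE)
    return [k for k in cs if cv2.contourArea(k)>amin]
def tiles(p,c,z=0.006,amin=200):
    hsv=cv2.cvtColor(p,cv2.COLOR_RGB2HSV)
    m=((hsv[...,1]<75)&(hsv[...,2]>110)).astype(np.uint8)
    m=cv2.morphologyEx(m,cv2.MORPH_CLOSE,np.ones((9,9),np.uint8))
    out=[]
    for k in blobs(m,amin):
        w=ray(c,k.reshape(-1,2),z)[:,:2]
        (cx,cy),(a,b),an=cv2.minAreaRect((w*1000).astype(np.float32))
        if not(35<min(a,b)<65 and 45<max(a,b)<75): continue
        # long axis
        if a<b: an+=90
        an=(an+90)%180-90
        out.append((cx/1000,cy/1000,an,max(a,b),min(a,b),k.reshape(-1,2).mean(0)))
    return out
E
python3 - <<'E'
from h import *
p,d,c=load('top0')
for t in tiles(p,c): print(np.round(t[:5],4),t[5])
hsv=cv2.cvtColor(p,cv2.COLOR_RGB2HSV)
# tray & block colours
for uv in [(205,225),(405,188),(443,238),(474,229),(378,243),(205,172),(180,225)]: print(uv,hsv[uv[1],uv[0]])
E
```

```text
[ 4.56700e-01 -5.84000e-02 -1.83451e+01  5.89552e+01  5.03512e+01] [334.05263158 248.38157895]
[4.54000e-01 5.50000e-02 2.27377e+01 5.90381e+01 5.14192e+01] [289.41333333 248.68      ]
[ 5.51000e-01 -5.71000e-02  1.42754e+01  5.95118e+01  4.94342e+01] [333.55263158 211.27631579]
[5.58300e-01 5.15000e-02 2.52510e+01 5.89513e+01 5.02341e+01] [291.3943662 208.1971831]
(205, 225) [ 13 149 118]
(405, 188) [ 17 117 164]
(443, 238) [15 97 58]
(474, 229) [18 96 32]
(378, 243) [143 141 112]
(205, 172) [ 12 146  56]
(180, 225) [ 14 140  71]
```

Run:
```python
from h import *
p,d,c=load('top0')
im=cv2.cvtColor(p,cv2.COLOR_RGB2BGR)
cv2.imwrite('pics/c3.png',cv2.resize(im[160:215,365:445],(800,550),interpolation=cv2.INTER_CUBIC))
cv2.imwrite('pics/c4.png',cv2.resize(im[160:290,165:245],(369,600),interpolation=cv2.INTER_CUBIC))
f=lambda q:np.array(q)/4+[165,150]-.4
L=ray(c,f([(78,92),(48,515)]),.006); Rr=ray(c,f([(270,95),(250,522)]),.014)
print(L,Rr)
# beads: reddish
hsv=cv2.cvtColor(p,cv2.COLOR_RGB2HSV)
m=((hsv[...,0]<11)&(hsv[...,1]>110)&(hsv[...,2]>90)); m[:,:420]=0
m=cv2.morphologyEx(m.astype(np.uint8),cv2.MORPH_CLOSE,np.ones((3,3)))
for k in blobs(m,30):
    print(k.reshape(-1,2).mean(0),cv2.contourArea(k),cv2.boundingRect(k))
for uv in [(443.5,238),(474,229.5)]: print(ray(c,uv,.024))
# knob: black
m=(hsv[...,2]<45); m[:150]=0;m[175:]=0;m[:,:305]=0;m[:,330:]=0
for k in blobs(m,20):
    print('knob',cv2.boundingRect(k),ray(c,k.reshape(-1,2).mean(0),.052))
```

```text
[[0.64777509 0.33584865 0.006     ]
 [0.37268201 0.3401111  0.006     ]] [[0.64562713 0.20776782 0.014     ]
 [0.37122858 0.20998971 0.014     ]]
[442.47058824 237.32352941] 101.0 (436, 232, 14, 12)
[472.71428571 229.625     ] 40.0 (465, 224, 15, 12)
[[ 0.48517875 -0.33255639  0.024     ]]
[[ 0.50785119 -0.41133357  0.024     ]]
knob (314, 161, 8, 7) [[ 0.66350365 -0.01212618  0.052     ]]
```

View pics/c3.png

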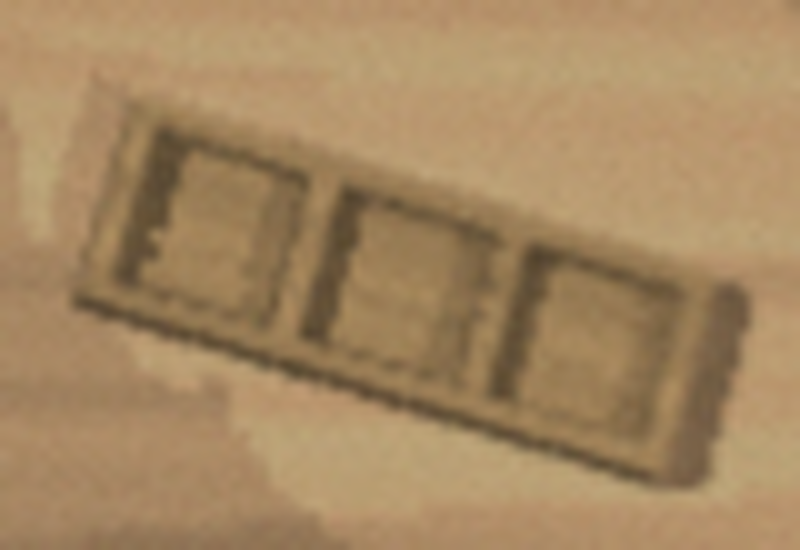

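View pics/c4.png

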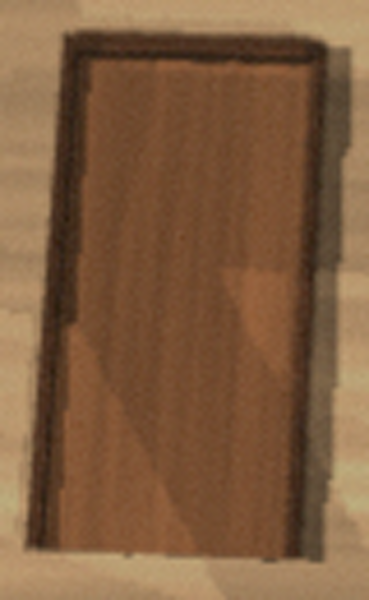

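```bash
cat >> h.py <<'E'
def toolR(yaw,pitch=0):
    # tool down, tool x at world yaw (deg); then turn about tool y by pitch deg
    return R.from_euler('z',yaw,degrees=True)*R.from_euler('x',180,degrees=True)*R.from_euler('y',pitch,degrees=True)
def cur():
    s=manip.get_state(); q=s['ee_rot']; return s,np.array(s['position']),R.from_quat([q[1],q[2],q[3],q[0]])
def plan(x,y,z,yaw,pitch=0,p0=None,R0=None):
    if p0 is None: s,p0,R0=cur()
    RT=toolR(yaw,pitch); d=R0.inv().apply(np.array([x,y,z])-p0)*100; rv=(R0.inv()*RT).as_rotvec(degrees=True)
    print('shift cm',np.round(d,2),'|',round(np.linalg.norm(d),1),'rot',np.round(rv,2)); return d,rv
def where():
    s,p,r=cur(); X=r.as_matrix(); print('t',round(s['clock'],1),'p',np.round(p,4),'yaw',round(np.degrees(np.arctan2(X[1,0],X[0,0])),1),'zax',np.round(X[:,2],3),'F',np.round(s['contact_force'],1),'w',round(s['width'],4),'q',np.round(s['qpos'],2))
E
python3 - <<'E'
from h import *
p,d,c=load('wrist0')
Rm=cv2.Rodrigues(c['rvec'])[0]; o=-Rm.T@c['tvec']
s,p0,R0=cur(); where()
print(o,R0.inv().apply(o-p0)); print((R0.inv()*R.from_matrix(Rm.T)).as_matrix().round(3))
plan(0.50,0.10,0.30,0)
plan(0.50,0.10,0.30,90)
E
```

```text
t 0.1 p [ 0.2258 -0.5284  0.2306] yaw 23.1 zax [-0.     0.001 -1.   ] F [ 0.2  0.6 -0.1] w 0.0854 q [-1.29  0.28  1.51 -0.    1.36 -0.12]
[ 0.30128276 -0.49561739  0.37255707] [ 0.08230171 -0.00066349 -0.14190065]
[[ 0.002 -0.946 -0.325]
 [ 1.     0.002 -0.001]
 [ 0.002 -0.325  0.946]]
shift cm [ 49.91 -47.02  -6.86] | 68.9 rot [-8.000e-02  1.000e-02  2.314e+01]
shift cm [ 49.91 -47.02  -6.86] | 68.9 rot [-7.000e-02 -5.000e-02 -6.686e+01]
```

Request:
servo_tool(
  deltas=[2, -3, -2, 0, 0, 8, 2.5, -3.5, -2, 0, 0, 8, 4, -3, -2, 0, 0, 7, 4, -3, 0, 0, 0, 0, 4, -3, 0, 0, 0, 0, 4, -3, 0, 0, 0, 0],
)

```text
clock: 0.75
position: [0.402, -0.3317, 0.2893]
ee_rot: [-0.002, 1.0, -0.014, -0.001]
contact_force: [0.2, -1.2, -0.4]
width: 0.0855
```

Run:
```python
from h import *
where();plan(0.48,0.10,0.32,0)
```

```text
t 0.8 p [ 0.402  -0.3317  0.2893] yaw -1.6 zax [-0.002  0.003 -1.   ] F [ 0.2 -1.2 -0.4] w 0.0855 q [-0.82  0.17  1.51  0.    1.47  0.77]
shift cm [  6.61 -43.38  -2.95] | 44.0 rot [-0.18  0.13 -1.58]
```

Request:
servo_tool(
  deltas=[0.7, -4.5, -0.3, 0, 0, -1.5, 0.7, -4.5, -0.3, 0, 0, 0, 0.7, -4.5, -0.3, 0, 0, 0, 0.7, -4.5, -0.3, 0, 0, 0, 0.7, -4.5, -0.3, 0, 0, 0, 0.7, -4.5, -0.3, 0, 0, 0, 0.7, -4.5, -0.3, 0, 0, 0, 0.7, -4.5, -0.3, 0, 0, 0, 0.6, -4.3, -0.3, 0, 0, 0, 0, -3, 0, 0, 0, 0, 0, 0, 0, 0, 0, 0, 0, 0, 0, 0, 0, 0],
)

```text
clock: 1.95
position: [0.4683, 0.1234, 0.3155]
ee_rot: [-0.004, 1.0, 0.005, -0.001]
contact_force: [0.6, 0.7, -0.3]
width: 0.0857
```

Run:
```python
from h import *
where();p,d,c=snap('wrist','w1'); snap('top','t1')
for t in tiles(p,c): print(np.round(t[:5],4),t[5])
```

```text
t 1.9 p [0.4683 0.1234 0.3155] yaw 0.5 zax [-0.002  0.007 -1.   ] F [ 0.6  0.7 -0.3] w 0.0857 q [0.11 0.1  1.53 0.01 1.52 1.67]
[4.53100e-01 5.54000e-02 2.31003e+01 5.73321e+01 4.75513e+01] [323.91269841 178.22222222]
[  0.4558  -0.0579 -18.673   57.2066  47.2803] [400.7804878  177.78861789]
[ 5.50200e-01 -5.66000e-02  1.46209e+01  5.73075e+01  4.72636e+01] [408.82068966 110.77931034]
[5.57000e-01 5.25000e-02 2.54221e+01 5.81282e+01 4.78260e+01] [330.54676259 103.8057554 ]
```

View pics/w1.png

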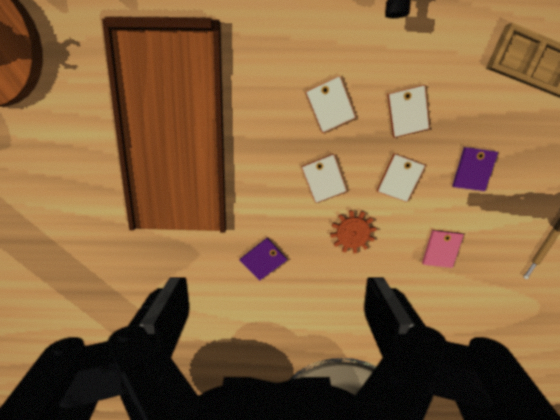

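View pics/t1.png

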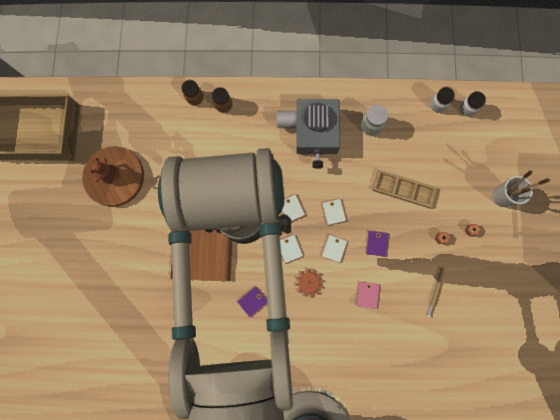

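The wrist view shows the whole tray from (105,18) to (228,230), the four tiles and the medallion. With the arm moved, the top view shows nothing that was hidden before: four tiles and two beads, with no fifth tile or third bead. Next are the tray corners.

Run:
```python
from h import *
p,d,c=load('w1')
im=cv2.cvtColor(p,cv2.COLOR_RGB2BGR)
cv2.imwrite('pics/c5.png',cv2.resize(im[5:125,95:235],(700,600),interpolation=cv2.INTER_CUBIC))
cv2.imwrite('pics/c6.png',cv2.resize(im[125:245,95:235],(700,600),interpolation=cv2.INTER_CUBIC))
```

```text
(no output)
```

View pics/c5.png

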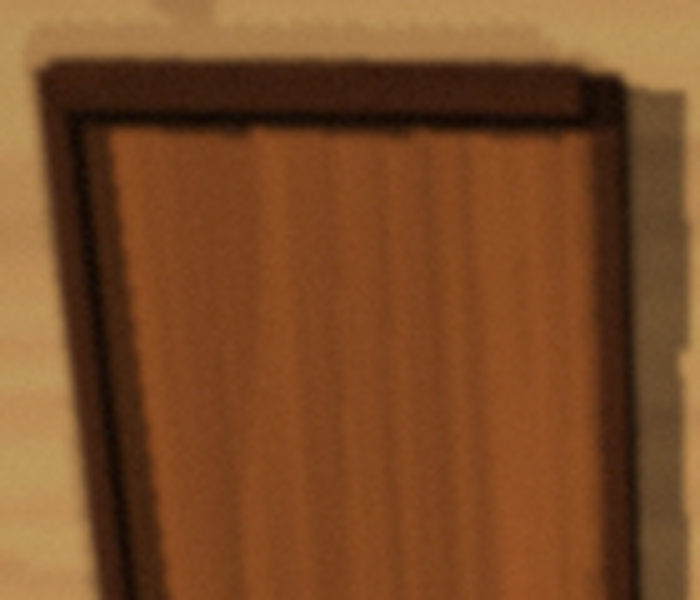

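View pics/c6.png

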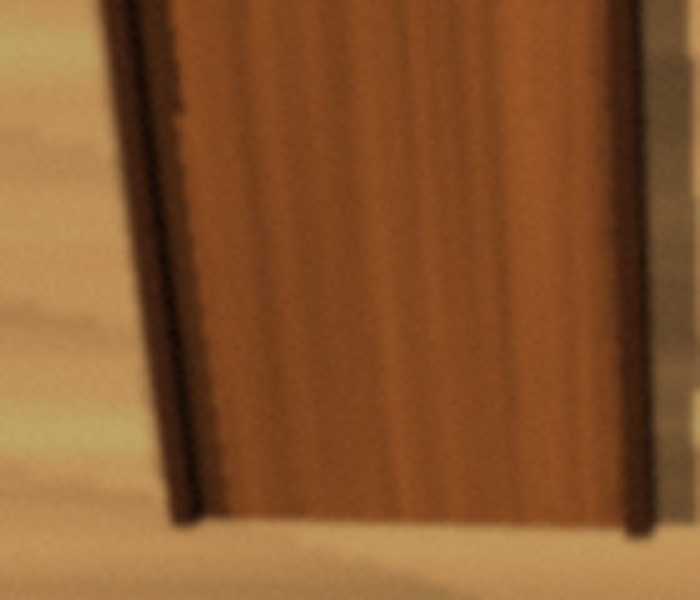

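Run:
```python
from h import *
p,d,c=load('w1')
f=lambda q,o:(np.array(q)-2.5)/5+[95,o]
L=ray(c,np.r_[f([(87,128)],5),f([(200,518)],125)],.006)
Rr=ray(c,np.r_[f([(592,130)],5),f([(625,528)],125)],.014)
LT=ray(c,np.r_[f([(70,112)],5),f([(190,520)],125)],.014)
S=ray(c,f([(110,126),(580,130)],5),.006); E=ray(c,f([(210,518),(620,527)],125),.006)
for n,a in zip('L R LT S E'.split(),(L,Rr,LT,S,E)): print(n,a.round(4).tolist(),np.degrees(np.arctan2(a[1,1]-a[0,1],a[1,0]-a[0,0])).round(2))
# outer corners at rim top
O=ray(c,np.r_[f([(38,68),(625,82)],5)],.014); print(O)
O=ray(c,np.r_[f([(172,522),(652,535)],125)],.014); print(O)
```

```text
L [[0.6474, 0.3421, 0.006], [0.3708, 0.3484, 0.006]] 178.69
R [[0.6446, 0.2082, 0.014], [0.3727, 0.2123, 0.014]] 179.14
LT [[0.6494, 0.3421, 0.014], [0.3733, 0.3477, 0.014]] 178.85
S [[0.6478, 0.3359, 0.006], [0.6462, 0.2128, 0.006]] -90.71
E [[0.3708, 0.3452, 0.006], [0.3698, 0.2154, 0.006]] -90.48
[[0.65950174 0.34899068 0.014     ]
 [0.65541058 0.19935387 0.014     ]]
[[0.37250286 0.35344952 0.014     ]
 [0.37045609 0.20403896 0.014     ]]
```

```bash
cat >> h.py <<'E'
def rows(wps,p0=None,R0=None,vmax=4.5):
    """wps: list of (x,y,z,yaw,pitch). prints row lists per waypoint"""
    if p0 is None: s,p0,R0=cur()
    p,r=np.array(p0),R0; n_tot=0; flat=[]
    for w in wps:
        P=np.array(w[:3]); RT=toolR(w[3],w[4] if len(w)>4 else 0)
        rv=(r.inv()*RT).as_rotvec(degrees=True); D=P-p
        n=max(1,int(np.ceil(np.linalg.norm(D)*100/vmax)),int(np.ceil(np.linalg.norm(rv)/7.5)))
        out=[]
        for i in range(n):
            d=r.inv().apply((P-p)/(n-i))*100; k=(r.inv()*RT).as_rotvec(degrees=True)/(n-i)
            d=np.round(d,1 if i<n-1 else 2);k=np.round(k,1)
            out+=list(d)+list(k); p=p+r.apply(d/100); r=r*R.from_rotvec(k,degrees=True)
        flat+=out; n_tot+=n
        print('wp',w,'n',n)
    print('['+', '.join('%g'%(v+0) for v in flat)+']',n_tot)
def grasp(cx,cy,a,off=-0.006):
    return cx+off*np.cos(np.radians(a)),cy+off*np.sin(np.radians(a))
TR=(0.514,0.2777,-1.0)
def tray(x,y=0):
    a=np.radians(TR[2]); return TR[0]+x*np.cos(a)-y*np.sin(a),TR[1]+x*np.sin(a)+y*np.cos(a)
E
python3 - <<'E'
from h import *
where()
g=grasp(.5577,.052,25.3); print(g)
rows([(*g,.06,25.3),(*g,.012,25.3)])
E
```

```text
t 2.0 p [0.4684 0.1224 0.3156] yaw 0.4 zax [-0.002  0.008 -1.   ] F [-0.2 -0.3 -0.1] w 0.0853 q [0.11 0.1  1.53 0.01 1.52 1.67]
(np.float64(0.5522755047020353), np.float64(0.04943585281967684))
wp (np.float64(0.5522755047020353), np.float64(0.04943585281967684), 0.06, 25.3) n 7
wp (np.float64(0.5522755047020353), np.float64(0.04943585281967684), 0.012, 25.3) n 2
[1.2, 1.1, 3.6, -0.1, 0, -3.6, 1.1, 1.1, 3.6, -0.1, 0, -3.6, 1.1, 1.2, 3.7, -0.1, 0, -3.5, 1, 1.3, 3.7, 0, 0, -3.6, 0.9, 1.3, 3.6, -0.1, 0, -3.5, 0.8, 1.4, 3.7, 0, 0, -3.6, 0.71, 1.4, 3.62, -0.1, 0.1, -3.5, 0, 0, 2.4, 0, 0, 0, -0.01, -0.01, 2.4, 0, 0, 0] 9
```

Request:
servo_tool(
  deltas=[1.2, 1.1, 3.6, -0.1, 0, -3.6, 1.1, 1.1, 3.6, -0.1, 0, -3.6, 1.1, 1.2, 3.7, -0.1, 0, -3.5, 1, 1.3, 3.7, 0, 0, -3.6, 0.9, 1.3, 3.6, -0.1, 0, -3.5, 0.8, 1.4, 3.7, 0, 0, -3.6, 0.7, 1.4, 3.6, -0.1, 0.1, -3.5, 0, 0, 0, 0, 0, 0, 0, 0, 0, 0, 0, 0],
  jaw=6.4,
  grip_force=40,
)

```text
clock: 2.95
position: [0.5591, 0.0327, 0.0557]
ee_rot: [0.002, 0.976, 0.218, 0.005]
contact_force: [0.2, -0.1, 0.0]
width: 0.064
```

Run:
```python
from h import *
where()
g=grasp(.5577,.052,25.3)
rows([(*g,.03,25.3),(*g,.006,25.3)])
```

```text
t 3.0 p [0.5591 0.0327 0.0557] yaw 25.2 zax [ 0.01  -0.003 -1.   ] F [ 0.2 -0.1  0. ] w 0.064 q [-0.06  0.4   1.8  -0.    0.93  1.07]
wp (np.float64(0.5522755047020353), np.float64(0.04943585281967684), 0.03, 25.3) n 1
wp (np.float64(0.5522755047020353), np.float64(0.04943585281967684), 0.006, 25.3) n 1
[0.07, -1.83, 2.56, 0.4, -0.5, -0.1, 0.01, 0, 2.4, 0, 0, 0] 2
```

Request:
servo_tool(
  deltas=[0.1, -1.8, 1.5, 0.4, -0.5, -0.1, 0, 0, 0, 0, 0, 0],
)

```text
clock: 3.15
position: [0.5526, 0.0493, 0.0423]
ee_rot: [0.0, 0.976, 0.217, 0.001]
contact_force: [-0.9, -0.2, 0.6]
width: 0.0645
```

Run:
```python
from h import *
where()
g=grasp(.5577,.052,25.3)
rows([(*g,.03,25.3),(*g,.006,25.3)])
```

```text
t 3.1 p [0.5526 0.0493 0.0423] yaw 25.1 zax [ 0.001  0.    -1.   ] F [-0.9 -0.2  0.6] w 0.0645 q [-0.04  0.42  1.82  0.    0.91  1.1 ]
wp (np.float64(0.5522755047020353), np.float64(0.04943585281967684), 0.03, 25.3) n 1
wp (np.float64(0.5522755047020353), np.float64(0.04943585281967684), 0.006, 25.3) n 1
[-0.03, -0.03, 1.23, 0, -0.1, -0.2, 0, 0, 2.4, 0, 0, 0] 2
```

Good. Now I'll descend in small rows and watch for contact.

Request:
servo_tool(
  deltas=[0, 0, 1.8, 0, 0, 0, 0, 0, 1.5, 0, 0, 0, 0, 0, 0.3, 0, 0, 0, 0, 0, 0.2, 0, 0, 0, 0, 0, 0, 0, 0, 0],
)

```text
clock: 3.65
position: [0.5557, 0.0521, 0.0103]
ee_rot: [0.002, 0.976, 0.219, 0.007]
contact_force: [0.9, -0.5, 0.4]
width: 0.0639
```

Run:
```python
from h import *
where()
snap('wrist','w2')
```

```text
t 3.6 p [0.5557 0.0521 0.0103] yaw 25.3 zax [ 0.014 -0.    -1.   ] F [ 0.9 -0.5  0.4] w 0.0639 q [-0.03  0.46  1.85  0.    0.82  1.1 ]
```

View pics/w2.png

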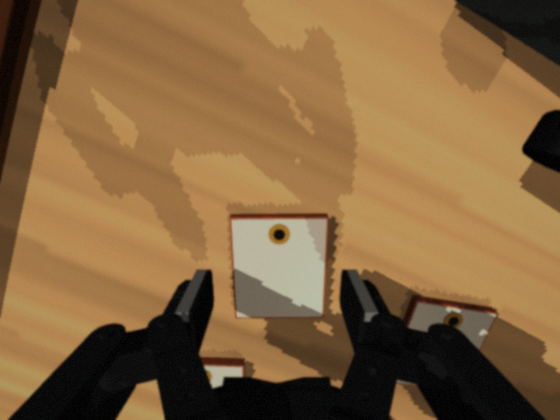

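Tile A sits upright between the fingers, with its left edge at u=232 and right edge at u=327. The tool has drifted about 4 mm forward, so I'll correct that.

Run:
```python
from h import *
g=grasp(.5577,.052,25.3)
rows([(*g,.006,25.3),(*g,-.002,25.3)])
```

```text
wp (np.float64(0.5522755047020353), np.float64(0.04943585281967684), 0.006, 25.3) n 1
wp (np.float64(0.5522755047020353), np.float64(0.04943585281967684), -0.002, 25.3) n 1
[-0.46, 0.08, 0.46, 0.4, -0.7, 0, -0.01, 0, 0.8, 0, 0, 0] 2
```

Request:
servo_tool(
  deltas=[-0.4, 0.1, 0.4, 0.4, -0.7, 0, 0, 0, 0.3, 0, 0, 0, 0, 0, 0.2, 0, 0, 0, 0, 0, 0.2, 0, 0, 0, 0, 0, 0, 0, 0, 0],
)

```text
clock: 4.2
position: [0.5539, 0.0491, 0.0004]
ee_rot: [-0.0, 0.976, 0.219, 0.001]
contact_force: [-0.4, -0.2, -0.1]
width: 0.064
```

Request:
servo_tool(
  deltas=[0, 0, 0.2, 0, 0, 0, 0, 0, 0.2, 0, 0, 0, 0, 0, 0.1, 0, 0, 0, 0, 0, 0, 0, 0, 0],
)

```text
clock: 4.6
position: [0.5538, 0.049, -0.0053]
ee_rot: [-0.0, 0.976, 0.219, 0.001]
contact_force: [0.4, 0.2, 0.8]
width: 0.0636
```

Request:
servo_tool(
  deltas=[0, 0, -0.2, 0, 0, 0, 0, 0, 0, 0, 0, 0],
)

```text
clock: 4.8
position: [0.5539, 0.0491, -0.0032]
ee_rot: [-0.0, 0.976, 0.219, 0.001]
contact_force: [0.9, 0.2, 0.4]
width: 0.064
```

Request:
servo_tool(
  deltas=[0, 0, 0, 0, 0, 0, 0, 0, 0, 0, 0, 0, 0, 0, 0, 0, 0, 0, 0, 0, 0, 0, 0, 0, 0, 0, 0, 0, 0, 0],
  jaw=4.0,
)

```text
clock: 5.3
position: [0.5543, 0.0491, -0.0026]
ee_rot: [0.0, 0.976, 0.219, 0.002]
contact_force: [0.9, 0.2, 0.9]
width: 0.0483
```

Request:
servo_tool(
  deltas=[0, 0, -1, 0, 0, 0, 0, 0, -2, 0, 0, 0, 0, 0, -2, 0, 0, 0, 0, 0, 0, 0, 0, 0],
)

```text
clock: 5.7
position: [0.5534, 0.0491, 0.0494]
ee_rot: [-0.0, 0.976, 0.219, 0.001]
contact_force: [0.7, -0.3, -1.1]
width: 0.0485
```

Run:
```python
from h import *
where()
snap('wrist','w3')
t=tray(.096-.006); print(t)
rows([(*t,.07,-1)],vmax=3)
```

```text
t 5.7 p [0.5534 0.0491 0.0494] yaw 25.3 zax [ 0.001  0.001 -1.   ] F [ 0.7 -0.3 -1.1] w 0.0485 q [-0.04  0.41  1.81  0.    0.93  1.09]
(np.float64(0.6039862925640752), np.float64(0.27612928342064447))
wp (np.float64(0.6039862925640752), np.float64(0.27612928342064447), 0.07, -1) n 8
[1.8, -2.3, -0.3, 0, 0, 3.3, 1.7, -2.4, -0.3, 0, 0, 3.3, 1.5, -2.5, -0.3, 0, 0, 3.3, 1.4, -2.6, -0.3, 0, 0, 3.3, 1.2, -2.6, -0.2, 0, 0, 3.3, 1.1, -2.7, -0.3, 0, 0, 3.3, 0.9, -2.7, -0.2, 0, 0, 3.2, 0.71, -2.84, -0.27, 0, 0.1, 3.3] 8
```

View pics/w3.png

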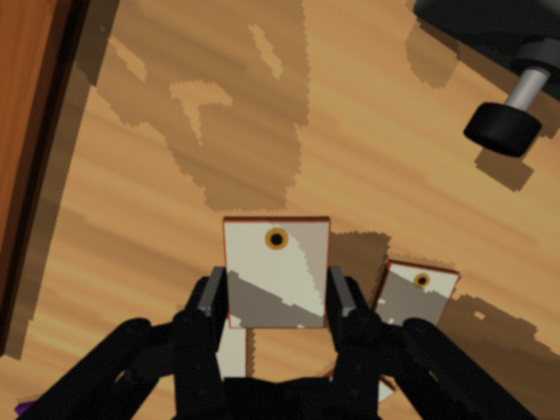

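Tile A is held level with its eyelet forward; its front edge is at v=217 and its rear edge at v=327. I'll work out its in-hand offset before placing.

```bash
cat >> h.py <<'E'
def inhand(f,corn,top=0.009):
    p,d,c=load(f); s,p0,R0=cur()
    w=ray(c,corn,p0[2]+top); t=R0.inv().apply(w-p0)
    print('tool-frame corners mm',(t*1000).round(1).tolist(),'centre',(t.mean(0)*1000).round(1)); return t.mean(0)
E
python3 - <<'E'
from h import *
inhand('w3',[(223,219),(329,219),(325,326),(230,326)])
E
```

```text
tool-frame corners mm [[35.4, -24.8, -9.0], [35.5, 23.8, -9.1], [-23.7, 25.2, -9.0], [-23.9, -24.4, -9.0]] centre [ 5.8 -0.1 -9. ]
```

Request:
servo_tool(
  deltas=[1.8, -2.3, -0.3, 0, 0, 3.3, 1.7, -2.4, -0.3, 0, 0, 3.3, 1.5, -2.5, -0.3, 0, 0, 3.3, 1.4, -2.6, -0.3, 0, 0, 3.3, 1.2, -2.6, -0.2, 0, 0, 3.3, 1.1, -2.7, -0.3, 0, 0, 3.3, 0.9, -2.7, -0.2, 0, 0, 3.2, 0, 0, 0, 0, 0, 0, 0, 0, 0, 0, 0, 0],
)

```text
clock: 6.65
position: [0.5953, 0.2526, 0.058]
ee_rot: [0.001, 1.0, 0.011, -0.008]
contact_force: [0.1, 0.2, -0.3]
width: 0.0485
```

Run:
```python
from h import *
where()
t=tray(.097-.0058)
rows([(*t,.035,-1)],vmax=2.5)
```

```text
t 6.7 p [0.5953 0.2526 0.058 ] yaw 1.2 zax [-0.016 -0.003 -1.   ] F [ 0.1  0.2 -0.3] w 0.0485 q [0.29 0.52 1.57 0.   1.07 1.84]
wp (np.float64(0.6051861097982629), np.float64(0.27610834053291977), 0.035, -1) n 2
[0.5, -1.2, 1.1, 0.1, 0.5, 1.1, 0.54, -1.14, 1.18, 0.1, 0.4, 1.1] 2
```

Request:
servo_tool(
  deltas=[0.5, -1.2, 0.9, 0.1, 0.5, 1.1, 0.5, -1.1, 0.9, 0.1, 0.4, 1.1, 0, 0, 0, 0, 0, 0],
)

```text
clock: 6.95
position: [0.6029, 0.2727, 0.0371]
ee_rot: [0.001, 1.0, -0.01, -0.002]
contact_force: [-0.5, -0.1, 0.2]
width: 0.0486
```

Run:
```python
from h import *
where()
t=tray(.097-.0058)
rows([(*t,.015,-1),(*t,.006,-1)],vmax=2.5)
```

```text
t 7.0 p [0.6029 0.2727 0.0371] yaw -1.1 zax [-0.004 -0.002 -1.   ] F [-0.5 -0.1  0.2] w 0.0486 q [ 0.32  0.55  1.56 -0.    1.03  1.91]
wp (np.float64(0.6051861097982629), np.float64(0.27610834053291977), 0.015, -1) n 1
wp (np.float64(0.6051861097982629), np.float64(0.27610834053291977), 0.006, -1) n 1
[0.23, -0.35, 2.21, 0.1, 0.2, -0.1, 0, 0, 0.9, 0, 0, 0] 2
```

Request:
servo_tool(
  deltas=[0.2, -0.3, 1, 0.1, 0.2, 0, 0, 0, 1, 0, 0, 0, 0, 0, 0.7, 0, 0, 0, 0, 0, 0.3, 0, 0, 0, 0, 0, 0.2, 0, 0, 0, 0, 0, 0, 0, 0, 0],
)

```text
clock: 7.55
position: [0.604, 0.2717, 0.0039]
ee_rot: [0.001, 1.0, -0.01, -0.001]
contact_force: [-0.3, 0.2, -1.1]
width: 0.0488
```

Run:
```python
from h import *
where()
t=tray(.097-.0058)
rows([(*t,.004,-1)],vmax=2.5)
```

```text
t 7.5 p [0.604  0.2717 0.0039] yaw -1.2 zax [-0.003 -0.002 -1.   ] F [-0.3  0.2 -1.1] w 0.0488 q [ 0.32  0.59  1.59 -0.    0.96  1.91]
wp (np.float64(0.6051861097982629), np.float64(0.27610834053291977), 0.004, -1) n 1
[0.11, -0.45, -0.01, 0.1, 0.2, -0.2] 1
```

Request:
servo_tool(
  deltas=[0.1, -0.4, 0, 0.1, 0.2, -0.1, 0, 0, 0.1, 0, 0, 0, 0, 0, 0.1, 0, 0, 0, 0, 0, 0, 0, 0, 0],
)

```text
clock: 7.95
position: [0.6058, 0.276, 0.0037]
ee_rot: [-0.0, 1.0, -0.009, 0.001]
contact_force: [0.4, -0.3, -0.8]
width: 0.0486
```

Request:
servo_tool(
  deltas=[0, 0, 0, 0, 0, 0, 0, 0, 0, 0, 0, 0, 0, 0, 0, 0, 0, 0],
  jaw=6.2,
)

```text
clock: 8.25
position: [0.6058, 0.2761, 0.0033]
ee_rot: [-0.0, 1.0, -0.009, 0.001]
contact_force: [0.1, -0.4, 0.4]
width: 0.062
```

Request:
servo_tool(
  deltas=[0, 0, -1, 0, 0, 0, 0, 0, -2, 0, 0, 0, 0, 0, -3, 0, 0, 0, 0, 0, -3, 0, 0, 0, 0, 0, 0, 0, 0, 0],
)

```text
clock: 8.75
position: [0.6052, 0.2759, 0.0968]
ee_rot: [0.0, 1.0, -0.009, 0.0]
contact_force: [-0.0, 1.1, 0.1]
width: 0.0617
```

Run:
```python
from h import *
where()
p,d,c=snap('wrist','w4')
for t in tiles(p,c,z=.012): print(np.round(t[:5],4),t[5])
print(tray(.097))
g=grasp(.4535,.0552,22.9)
rows([(*g,.075,22.9)],vmax=3)
```

```text
t 8.8 p [0.6052 0.2759 0.0968] yaw -1.0 zax [ 0.    -0.001 -1.   ] F [-0.   1.1  0.1] w 0.0617 q [ 0.32  0.5   1.49 -0.    1.15  1.91]
[ 0.46    0.0609 23.0892 56.8284 46.537 ] [509.69387755 355.27891156]
[ 0.6097  0.2761 -0.8386 57.0305 47.5983] [276.02713178 213.04651163]
(np.float64(0.61098522643017), np.float64(0.2760071165755835))
wp (np.float64(0.4479728875666057), np.float64(0.05286525629915876), 0.075, 22.9) n 10
[-1.5, 2.3, 0.2, 0, 0, -2.4, -1.6, 2.2, 0.2, 0, 0, -2.4, -1.7, 2.1, 0.2, 0, 0, -2.4, -1.8, 2, 0.2, 0, 0, -2.4, -1.9, 2, 0.2, 0, 0, -2.4, -2, 1.9, 0.2, 0, 0, -2.4, -2, 1.8, 0.2, 0, 0, -2.4, -2.1, 1.7, 0.2, 0, 0.1, -2.4, -2.2, 1.6, 0.2, 0, 0, -2.4, -2.19, 1.55, 0.25, 0, 0.1, -2.3] 10
```

View pics/w4.png

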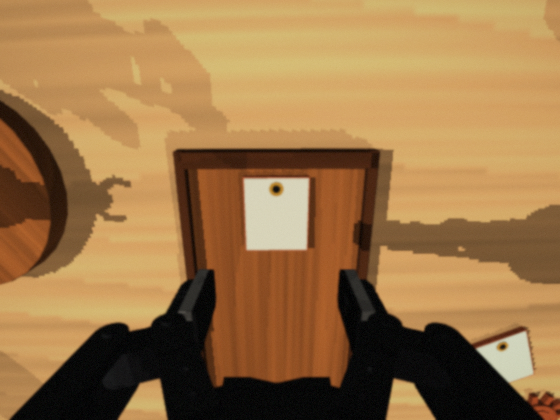

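Tile A lies flat by the stop with its front edge at v=176 and the stop foot at about v=168, a gap of roughly 7 mm. It is centred to within about 1 mm. Tile C is next.

Request:
servo_tool(
  deltas=[-1.5, 2.3, 0.2, 0, 0, -2.4, -1.6, 2.2, 0.2, 0, 0, -2.4, -1.7, 2.1, 0.2, 0, 0, -2.4, -1.8, 2, 0.2, 0, 0, -2.4, -1.9, 2, 0.2, 0, 0, -2.4, -2, 1.9, 0.2, 0, 0, -2.4, -2, 1.8, 0.2, 0, 0, -2.4, -2.1, 1.7, 0.2, 0, 0.1, -2.4, -2, 1.4, 0, 0, 0, -2.4, 0, 0, 0, 0, 0, 0, 0, 0, 0, 0, 0, 0],
)

```text
clock: 9.9
position: [0.4517, 0.0697, 0.0703]
ee_rot: [-0.001, 0.982, 0.187, -0.009]
contact_force: [0.2, 0.1, -0.2]
width: 0.0618
```

Run:
```python
from h import *
where()
g=grasp(.4535,.0552,22.9)
rows([(*g,.04,22.9)],vmax=2)
```

```text
t 9.9 p [0.4517 0.0697 0.0703] yaw 21.5 zax [-0.019 -0.002 -1.   ] F [ 0.2  0.1 -0.2] w 0.0618 q [ 0.    0.27  1.97 -0.    0.92  1.2 ]
wp (np.float64(0.4479728875666057), np.float64(0.05286525629915876), 0.04, 22.9) n 2
[-0.5, 0.7, 1.5, -0.1, 0.5, -0.7, -0.43, 0.74, 1.54, -0.2, 0.5, -0.7] 2
```

Request:
servo_tool(
  deltas=[-0.5, 0.7, 1.5, -0.1, 0.5, -0.7, -0.4, 0.7, 1.3, -0.2, 0.5, -0.7, 0, 0, 0, 0, 0, 0],
  jaw=6.4,
)

```text
clock: 10.2
position: [0.4506, 0.0548, 0.0415]
ee_rot: [-0.0, 0.98, 0.199, 0.001]
contact_force: [-0.4, -0.2, 0.1]
width: 0.064
```

Run:
```python
from h import *
where()
p,d,c=snap('wrist','w5')
for t in tiles(p,c,z=.006): print(np.round(t[:5],4),t[5])
g=grasp(.4535,.0552,22.9)
rows([(*g,.01,22.9)],vmax=1.5)
```

```text
t 10.2 p [0.4506 0.0548 0.0415] yaw 22.9 zax [ 0.002  0.001 -1.   ] F [-0.4 -0.2  0.1] w 0.064 q [-0.03  0.3   2.03  0.    0.81  1.14]
[  0.4578  -0.0584 -18.9093  53.7535  47.2349] [438.30603448 296.58189655]
[4.53500e-01 5.53000e-02 2.30644e+01 5.70274e+01 4.75953e+01] [278.4031746  241.11428571]
[ 5.50500e-01 -5.76000e-02  1.48746e+01  5.76099e+01  4.98043e+01] [515.89908257 171.47094801]
wp (np.float64(0.4479728875666057), np.float64(0.05286525629915876), 0.01, 22.9) n 3
[-0.1, 0, 1.1, 0, -0.1, 0, -0.2, 0, 1.1, 0, -0.1, 0, -0.12, 0.07, 1.01, 0, 0, 0] 3
```

Request:
servo_tool(
  deltas=[-0.1, 0, 1.2, 0, -0.1, 0, -0.2, 0, 1.2, 0, -0.1, 0, -0.1, 0, 0.8, 0, 0, 0, 0, 0, 0.4, 0, 0, 0, 0, 0, 0.2, 0, 0, 0, 0, 0, 0, 0, 0, 0],
)

```text
clock: 10.85
position: [0.4541, 0.0569, 0.0051]
ee_rot: [0.0, 0.98, 0.199, 0.004]
contact_force: [0.3, -0.2, 1.0]
width: 0.064
```

Run:
```python
from h import *
where()
g=grasp(.4535,.0552,22.9)
rows([(*g,-.003,22.9)],vmax=1.5)
```

```text
t 10.8 p [0.4541 0.0569 0.0051] yaw 23.0 zax [ 0.008  0.001 -1.   ] F [ 0.3 -0.2  1. ] w 0.064 q [-0.03  0.36  2.07  0.    0.71  1.14]
wp (np.float64(0.4479728875666057), np.float64(0.05286525629915876), -0.003, 22.9) n 1
[-0.73, 0.13, 0.81, 0.1, -0.4, 0.1] 1
```

Request:
servo_tool(
  deltas=[-0.4, 0.1, 0.3, 0.1, -0.4, 0, -0.3, 0, 0.2, 0, 0, 0, 0, 0, 0.2, 0, 0, 0, 0, 0, 0, 0, 0, 0],
)

```text
clock: 11.25
position: [0.4483, 0.053, -0.0015]
ee_rot: [0.001, 0.98, 0.199, 0.001]
contact_force: [0.0, 0.6, 0.7]
width: 0.064
```

Run:
```python
from h import *
where()
g=grasp(.4535,.0552,22.9)
rows([(*g,-.003,22.9)],vmax=1.5)
```

```text
t 11.2 p [ 0.4483  0.053  -0.0015] yaw 23.0 zax [ 0.003 -0.001 -1.   ] F [0.  0.6 0.7] w 0.064 q [-0.04  0.36  2.09 -0.    0.69  1.13]
wp (np.float64(0.4479728875666057), np.float64(0.05286525629915876), -0.003, 22.9) n 1
[-0.04, 0, 0.15, 0.1, -0.1, 0.1] 1
```

Request:
servo_tool(
  deltas=[0, 0, 0.2, 0, -0.1, 0, 0, 0, 0, 0, 0, 0],
)

```text
clock: 11.45
position: [0.4484, 0.0529, -0.0036]
ee_rot: [0.001, 0.98, 0.199, 0.0]
contact_force: [-0.1, -0.0, -0.1]
width: 0.064
```

Request:
servo_tool(
  deltas=[0, 0, 0, 0, 0, 0, 0, 0, 0, 0, 0, 0, 0, 0, 0, 0, 0, 0, 0, 0, 0, 0, 0, 0, 0, 0, 0, 0, 0, 0],
  jaw=4.0,
)

```text
clock: 11.95
position: [0.449, 0.0531, -0.0023]
ee_rot: [0.001, 0.98, 0.199, 0.001]
contact_force: [0.8, -0.6, -0.3]
width: 0.0488
```

Request:
servo_tool(
  deltas=[0, 0, -1, 0, 0, 0, 0, 0, -2, 0, 0, 0, 0, 0, -2, 0, 0, 0, 0, 0, -1, 0, 0, 0, 0, 0, 0, 0, 0, 0],
)

```text
clock: 12.45
position: [0.4483, 0.0532, 0.061]
ee_rot: [0.001, 0.98, 0.199, 0.0]
contact_force: [-0.8, -0.3, -0.2]
width: 0.0484
```

Run:
```python
from h import *
where()
p,d,c=snap('wrist','w6')
s,p0,R0=cur()
for t in tiles(p,c,z=p0[2]+.009): print(np.round(t[:5],4),t[5], (R0.inv().apply(np.array([t[0],t[1],p0[2]])-p0)*1000).round(1))
t=tray(.054-.0058)
rows([(*t,.075,-1)],vmax=3)
```

```text
t 12.4 p [0.4483 0.0532 0.061 ] yaw 23.0 zax [ 0.001 -0.001 -1.   ] F [-0.8 -0.3 -0.2] w 0.0484 q [-0.04  0.26  2.01 -0.    0.86  1.14]
[4.52900e-01 5.57000e-02 2.30818e+01 5.74486e+01 4.80132e+01] [276.22979798 271.43181818] [ 5.5 -0.4 -0. ]
wp (np.float64(0.562192658906538), np.float64(0.27685879400972296), 0.075, -1) n 9
[2.1, -1.8, -0.2, 0, 0, 2.7, 2.1, -1.9, -0.2, 0, 0, 2.7, 2, -2, -0.2, 0, 0, 2.7, 1.9, -2.1, -0.1, 0, 0, 2.6, 1.8, -2.1, -0.2, 0, 0, 2.7, 1.6, -2.2, -0.1, 0, 0, 2.6, 1.5, -2.3, -0.2, 0, 0, 2.7, 1.4, -2.4, -0.1, 0, 0, 2.6, 1.39, -2.48, -0.18, 0.1, 0, 2.7] 9
```

View pics/w6.png

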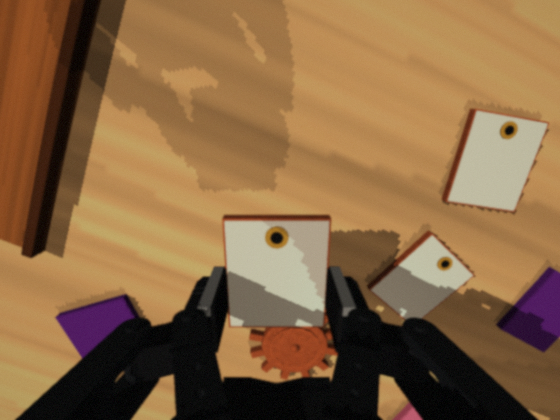

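Request:
servo_tool(
  deltas=[2.1, -1.8, -0.2, 0, 0, 2.7, 2.1, -1.9, -0.2, 0, 0, 2.7, 2, -2, -0.2, 0, 0, 2.7, 1.9, -2.1, -0.2, 0, 0, 2.6, 1.8, -2.1, -0.2, 0, 0, 2.7, 1.6, -2.2, -0.2, 0, 0, 2.6, 1.5, -2.3, -0.2, 0, 0, 2.7, 1.4, -2.4, -0.2, 0, 0, 2.6, 0, 0, 0, 0, 0, 0, 0, 0, 0, 0, 0, 0],
)

```text
clock: 13.5
position: [0.5484, 0.2572, 0.0681]
ee_rot: [0.002, 1.0, 0.006, -0.007]
contact_force: [-0.6, -0.0, -0.0]
width: 0.0485
```

```bash
cat >> h.py <<'E'
def tcp_for(cx,cy,cz,yaw,pitch,off=(.0055,0,-.006)):
    return np.array([cx,cy,cz])-toolR(yaw,pitch).apply(off)
E
python3 - <<'E'
from h import *
where()
t=tcp_for(*tray(.053),.0144,-1,8.5); print(t)
u=tcp_for(*tray(.053),.045,-1,8.5)
rows([(*u,-1,8.5)],vmax=2)
E
```

```text
t 13.5 p [0.5484 0.2572 0.0681] yaw 0.7 zax [-0.015 -0.005 -1.   ] F [-0.6 -0.  -0. ] w 0.0485 q [0.32 0.46 1.66 0.   1.04 1.88]
[0.56243989 0.27685448 0.00765295]
wp (np.float64(0.5624398904645256), np.float64(0.27685447856682593), np.float64(0.03825295305861564), -1, 8.5) n 2
[0.7, -1, 1.5, 0.1, 4.7, 0.8, 0.64, -0.96, 1.51, 0, 4.6, 0.9] 2
```

Request:
servo_tool(
  deltas=[0.7, -1, 1.2, 0.1, 4.7, 0.8, 0.7, -1, 1.3, 0, 4.6, 0.9, 0, 0, 0, 0, 0, 0, 0, 0, 0, 0, 0, 0],
)

```text
clock: 13.9
position: [0.5607, 0.2733, 0.0408]
ee_rot: [0.003, 0.997, -0.009, 0.073]
contact_force: [0.1, -0.4, 0.2]
width: 0.0487
```

Run:
```python
from h import *
where()
t=tcp_for(*tray(.053),.0144,-1,8.5)
rows([(*t,-1,8.5)],vmax=1)
```

```text
t 13.9 p [0.5607 0.2733 0.0408] yaw -1.0 zax [ 0.145 -0.007 -0.989] F [ 0.1 -0.4  0.2] w 0.0487 q [ 0.38  0.45  1.77 -0.08  0.79  2.02]
wp (np.float64(0.5624398904645256), np.float64(0.27685447856682593), np.float64(0.00765295305861564), -1, 8.5) n 4
[-0.1, -0.1, 0.8, 0.1, 0, 0, -0.1, -0.1, 0.8, 0.1, 0, 0, -0.1, -0.1, 0.9, 0, 0.1, 0, -0.02, -0.07, 0.8, 0.1, 0, 0] 4
```

Request:
servo_tool(
  deltas=[-0.1, -0.2, 0.8, 0.1, 0, 0, -0.1, -0.1, 0.8, 0.1, 0, 0, -0.1, -0.1, 0.7, 0, 0, 0, 0, 0, 0.4, 0, 0, 0, 0, 0, 0, 0, 0, 0],
)

```text
clock: 14.4
position: [0.5635, 0.2751, 0.0123]
ee_rot: [0.001, 0.997, -0.01, 0.072]
contact_force: [-0.2, -0.2, 0.1]
width: 0.0485
```

Run:
```python
from h import *
where()
t=tcp_for(*tray(.053),.0139,-1,8.5)
rows([(*t,-1,8.5)],vmax=1)
```

```text
t 14.4 p [0.5635 0.2751 0.0123] yaw -1.2 zax [ 0.144 -0.004 -0.99 ] F [-0.2 -0.2  0.1] w 0.0485 q [ 0.38  0.49  1.79 -0.09  0.73  2.03]
wp (np.float64(0.5624398904645256), np.float64(0.27685447856682593), np.float64(0.007152953058615639), -1, 8.5) n 1
[-0.18, -0.18, 0.49, 0.1, 0.2, -0.2] 1
```

Request:
servo_tool(
  deltas=[-0.1, -0.2, 0.3, 0, 0.2, -0.1, 0, 0, 0.2, 0, 0, 0, 0, 0, 0.1, 0, 0, 0, 0, 0, 0, 0, 0, 0],
)

```text
clock: 14.8
position: [0.5641, 0.2773, 0.0069]
ee_rot: [0.002, 0.997, -0.009, 0.075]
contact_force: [-0.4, 0.7, -0.2]
width: 0.0483
```

Request:
servo_tool(
  deltas=[0, 0, 0, 0, 0, 0, 0, 0, 0, 0, 0, 0],
)

```text
clock: 15.0
position: [0.5643, 0.2776, 0.0071]
ee_rot: [0.001, 0.997, -0.009, 0.075]
contact_force: [-0.2, 0.3, -0.6]
width: 0.0485
```

Request:
servo_tool(
  deltas=[0, 0, 0, 0, 0, 0, 0, 0, 0, 0, 0, 0, 0, 0, 0, 0, 0, 0, 0, 0, -1, 0, 0, 0, 0, 0, -2, 0, 0, 0, 0, 0, -3, 0, -4, 0, 0, 0, -3, 0, -4, 0, 0, 0, 0, 0, 0, 0],
  jaw=6.2,
)

```text
clock: 15.8
position: [0.5506, 0.2779, 0.1008]
ee_rot: [0.001, 1.0, -0.008, 0.002]
contact_force: [0.7, 0.4, 0.4]
width: 0.0625
```

Run:
```python
from h import *
where()
p,d,c=snap('wrist','w7')
g=grasp(.5506,-.0570,14.6)
rows([(*g,.075,14.6)],vmax=3.3)
```

```text
t 15.8 p [0.5506 0.2779 0.1008] yaw -1.0 zax [ 0.003 -0.002 -1.   ] F [0.7 0.4 0.4] w 0.0625 q [ 0.36  0.43  1.61 -0.    1.1   1.95]
wp (np.float64(0.5447937449771082), np.float64(-0.058512416149458686), 0.075, 14.6) n 11
[0, 3.1, 0.2, 0, 0, -1.4, -0.1, 3, 0.2, 0, 0, -1.4, -0.1, 3.1, 0.2, 0, 0, -1.4, -0.2, 3, 0.2, 0, 0, -1.4, -0.3, 3, 0.2, 0, 0, -1.4, -0.4, 3, 0.2, 0, 0, -1.4, -0.4, 3, 0.3, 0, 0, -1.4, -0.5, 3, 0.2, 0, 0, -1.4, -0.6, 3, 0.3, 0.1, 0, -1.4, -0.6, 3, 0.2, 0, 0, -1.5, -0.73, 3.07, 0.28, 0.1, 0, -1.4] 11
```

View pics/w7.png

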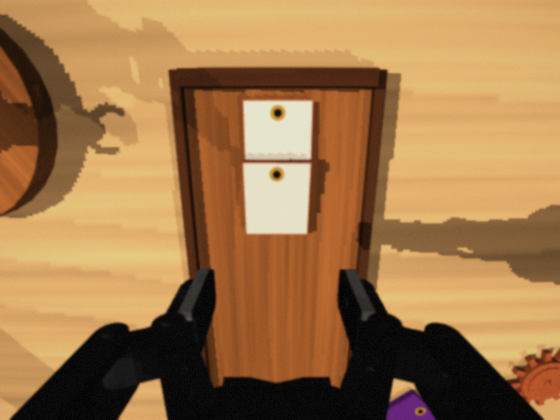

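Tile C is lapped behind tile A with its eyelet at (277,174). Both eyelets show. On to tile B.

Request:
servo_tool(
  deltas=[0, 3.1, 0.2, 0, 0, -1.4, -0.1, 3, 0.2, 0, 0, -1.4, -0.1, 3.1, 0.2, 0, 0, -1.4, -0.2, 3, 0.2, 0, 0, -1.4, -0.3, 3, 0.2, 0, 0, -1.4, -0.4, 3, 0.2, 0, 0, -1.4, -0.4, 3, 0.2, 0, 0, -1.4, -0.5, 3, 0.2, 0, 0, -1.4, -0.6, 3, 0.2, 0.1, 0, -1.4, -0.6, 3, 0.2, 0, 0, -1.5, -0.4, 1.5, 0, 0.1, 0, -1.2, 0, 0, 0, 0, 0, 0, 0, 0, 0, 0, 0, 0],
  jaw=6.4,
)

```text
clock: 17.15
position: [0.5303, -0.0513, 0.0677]
ee_rot: [-0.001, 0.991, 0.133, -0.009]
contact_force: [-0.3, 0.9, 0.7]
width: 0.0643
```

Run:
```python
from h import *
where()
q,d,c=load('w7')
e1=ray(c,(277.5,112.5),.0125)[0];e2=ray(c,(277,174),.0195)[0];print(e1,e2,np.hypot(*(e1-e2)[:2]))
g=grasp(.5506,-.0570,14.6)
rows([(*g,.045,14.6)],vmax=2)
```

```text
t 17.1 p [ 0.5303 -0.0513  0.0677] yaw 15.3 zax [-0.018 -0.001 -1.   ] F [-0.3  0.9  0.7] w 0.0643 q [-0.22  0.37  1.82 -0.01  0.97  1.08]
[0.63081962 0.27587384 0.0125    ] [0.58823963 0.27685025 0.0195    ] 0.042591189419147815
wp (np.float64(0.5447937449771082), np.float64(-0.058512416149458686), 0.045, 14.6) n 2
[0.6, 0.5, 1.1, -0.1, 0.5, 0.3, 0.64, 0.58, 1.15, -0.1, 0.5, 0.4] 2
```

Request:
servo_tool(
  deltas=[0.6, 0.5, 1.1, -0.1, 0.5, 0.3, 0.6, 0.6, 1.1, -0.1, 0.5, 0.4, 0, 0, 0, 0, 0, 0],
)

```text
clock: 17.45
position: [0.5433, -0.0551, 0.0444]
ee_rot: [-0.001, 0.992, 0.127, -0.0]
contact_force: [-0.0, 0.2, 0.1]
width: 0.0642
```

Run:
```python
from h import *
where()
p,d,c=snap('wrist','w8')
for t in tiles(p,c,z=.006): print(np.round(t[:5],4),t[5])
g=grasp(.5506,-.0570,14.6)
rows([(*g,-0.003,14.6)],vmax=1.3)
```

```text
t 17.4 p [ 0.5433 -0.0551  0.0444] yaw 14.6 zax [-0.001  0.002 -1.   ] F [-0.   0.2  0.1] w 0.0642 q [-0.23  0.4   1.83  0.    0.91  1.08]
[  0.4556  -0.0587 -18.4259  57.9272  47.5406] [251.4        349.52857143]
[ 0.5501 -0.0573 14.7849 57.1299 47.5746] [283.06430868 233.2829582 ]
wp (np.float64(0.5447937449771082), np.float64(-0.058512416149458686), -0.003, 14.6) n 4
[0, 0.1, 1.2, 0, 0, 0, 0, 0.1, 1.2, 0, 0, 0, 0, 0.1, 1.2, -0.1, 0, 0, 0.08, 0.11, 1.2, 0, 0, 0] 4
```

Request:
servo_tool(
  deltas=[0, 0.1, 1.2, 0, 0, 0, -0.1, 0.1, 1.2, 0, -0.2, 0, -0.1, 0.1, 0.9, 0, -0.2, 0, -0.1, 0, 0.6, 0, -0.1, 0, -0.1, 0, 0.3, 0, 0, 0, 0, 0, 0.2, 0, 0, 0, 0, 0, 0, 0, 0, 0],
)

```text
clock: 18.2
position: [0.5382, -0.0564, -0.0025]
ee_rot: [-0.001, 0.992, 0.129, -0.006]
contact_force: [0.7, 0.2, 0.6]
width: 0.0638
```

Run:
```python
from h import *
where()
g=grasp(.5506,-.0570,14.6)
rows([(*g,-0.003,14.6)],vmax=1.3)
```

```text
t 18.2 p [ 0.5382 -0.0564 -0.0025] yaw 14.8 zax [-0.012  0.    -1.   ] F [0.7 0.2 0.6] w 0.0638 q [-0.23  0.46  1.88 -0.    0.81  1.08]
wp (np.float64(0.5447937449771082), np.float64(-0.058512416149458686), -0.003, 14.6) n 1
[0.58, 0.37, 0.04, -0.2, 0.7, 0.2] 1
```

Request:
servo_tool(
  deltas=[0.4, 0.3, 0, -0.2, 0.6, 0.2, 0.2, 0, 0, 0, 0.1, 0, 0, 0, 0, 0, 0, 0],
)

```text
clock: 18.5
position: [0.5462, -0.0583, -0.0018]
ee_rot: [0.0, 0.992, 0.127, 0.002]
contact_force: [0.4, -0.6, -0.6]
width: 0.064
```

Run:
```python
from h import *
where()
g=grasp(.5506,-.0570,14.6)
rows([(*g,-0.003,14.6)],vmax=1.3)
```

```text
t 18.5 p [ 0.5462 -0.0583 -0.0018] yaw 14.5 zax [ 0.004 -0.    -1.   ] F [ 0.4 -0.6 -0.6] w 0.064 q [-0.23  0.47  1.87  0.    0.8   1.08]
wp (np.float64(0.5447937449771082), np.float64(-0.058512416149458686), -0.003, 14.6) n 1
[-0.14, -0.01, 0.12, 0.1, -0.2, -0.1] 1
```

Request:
servo_tool(
  deltas=[-0.1, 0, 0.2, 0, -0.2, 0, 0, 0, 0, 0, 0, 0],
)

```text
clock: 18.7
position: [0.5456, -0.0587, -0.0034]
ee_rot: [0.001, 0.992, 0.127, 0.001]
contact_force: [-0.6, 0.2, 0.2]
width: 0.0637
```

Request:
servo_tool(
  deltas=[0, 0, 0, 0, 0, 0, 0, 0, 0, 0, 0, 0, 0, 0, 0, 0, 0, 0, 0, 0, 0, 0, 0, 0, 0, 0, 0, 0, 0, 0],
  jaw=4.0,
)

```text
clock: 19.2
position: [0.5459, -0.0585, -0.0026]
ee_rot: [0.001, 0.992, 0.126, 0.001]
contact_force: [-0.1, 0.2, 2.1]
width: 0.0488
```

Request:
servo_tool(
  deltas=[0, 0, -1, 0, 0, 0, 0, 0, -2, 0, 0, 0, 0, 0, -2, 0, 0, 0, 0, 0, -1.5, 0, 0, 0, 0, 0, 0, 0, 0, 0],
)

```text
clock: 19.7
position: [0.5447, -0.0581, 0.0652]
ee_rot: [0.0, 0.992, 0.126, -0.0]
contact_force: [0.3, 0.7, -0.3]
width: 0.0486
```

Run:
```python
from h import *
where()
p,d,c=snap('wrist','w9')
s,p0,R0=cur()
for t in tiles(p,c,z=p0[2]+.009): print(np.round(t[:5],4),t[5], (R0.inv().apply(np.array([t[0],t[1],p0[2]])-p0)*1000).round(1))
t=tray(.0118-.0058)
rows([(*t,.078,-1)],vmax=3.3)
```

```text
t 19.7 p [ 0.5447 -0.0581  0.0652] yaw 14.5 zax [-0.001 -0.001 -1.   ] F [ 0.3  0.7 -0.3] w 0.0486 q [-0.23  0.38  1.8  -0.    0.96  1.08]
wp (np.float64(0.5199990861709384), np.float64(0.2775952855613763), 0.078, -1) n 11
[0.6, -3, -0.1, 0, 0, 1.4, 0.5, -3, -0.1, 0, 0, 1.4, 0.4, -3, -0.1, 0, 0, 1.4, 0.3, -3, -0.1, 0, 0, 1.4, 0.3, -3.1, -0.1, 0, 0, 1.4, 0.2, -3.1, -0.1, 0, 0, 1.4, 0.1, -3.1, -0.2, 0, 0, 1.4, 0, -3, -0.1, 0, 0, 1.4, -0.1, -3.1, -0.2, 0, 0, 1.4, -0.1, -3, -0.1, 0, 0.1, 1.5, -0.2, -3.07, -0.18, 0, 0, 1.4] 11
```

View pics/w9.png

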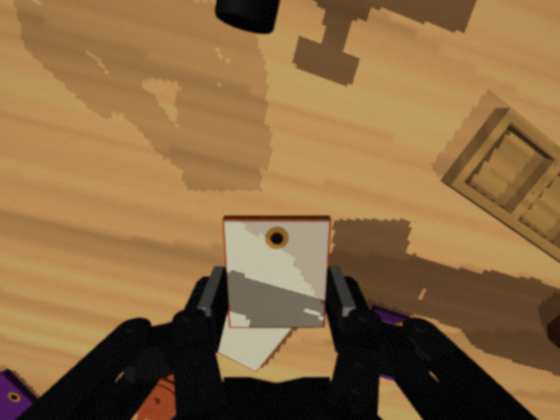

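Tile B is held at the same place in the hand, with edges at v=217 and v=327.

Request:
servo_tool(
  deltas=[0.6, -3, -0.2, 0, 0, 1.4, 0.5, -3, -0.2, 0, 0, 1.4, 0.4, -3, -0.2, 0, 0, 1.4, 0.3, -3, -0.2, 0, 0, 1.4, 0.3, -3.1, -0.2, 0, 0, 1.4, 0.2, -3.1, -0.2, 0, 0, 1.4, 0.1, -3.1, -0.2, 0, 0, 1.4, 0, -3, -0.2, 0, 0, 1.4, -0.1, -3.1, -0.2, 0, 0, 1.4, -0.1, -2, -0.2, 0, 0.1, 1.5, 0, -1, 0, 0, 0, 0, 0, 0, 0, 0, 0, 0],
)

```text
clock: 20.95
position: [0.5169, 0.2566, 0.0734]
ee_rot: [0.002, 1.0, -0.003, -0.009]
contact_force: [-0.0, 0.7, -0.7]
width: 0.0484
```

Run:
```python
from h import *
where()
t=tcp_for(*tray(.012),.0142,-1,8.5); print(t)
u=tcp_for(*tray(.012),.040,-1,8.5)
rows([(*u,-1,8.5)],vmax=2)
```

```text
t 20.9 p [0.5169 0.2566 0.0734] yaw -0.3 zax [-0.019 -0.004 -1.   ] F [-0.   0.7 -0.7] w 0.0484 q [0.34 0.42 1.71 0.   1.03 1.91]
[0.52144613 0.27757003 0.00745295]
wp (np.float64(0.5214461349631135), np.float64(0.2775700272307546), np.float64(0.03325295305861564), -1, 8.5) n 3
[0.2, -0.7, 1.3, 0.1, 3.2, 0.2, 0.1, -0.7, 1.4, 0, 3.2, 0.3, -0.01, -0.72, 1.32, 0.1, 3.2, 0.2] 3
```

Request:
servo_tool(
  deltas=[0.2, -0.7, 1.3, 0.1, 3.2, 0.2, 0.1, -0.7, 1.3, 0, 3.2, 0.3, 0, -0.7, 1.1, 0.1, 3.2, 0.2, 0, 0, 0, 0, 0, 0],
)

```text
clock: 21.35
position: [0.5217, 0.273, 0.0333]
ee_rot: [0.003, 0.997, -0.009, 0.076]
contact_force: [0.1, 0.0, -0.7]
width: 0.0489
```

Run:
```python
from h import *
where()
t=tcp_for(*tray(.012),.0142,-1,8.5)
rows([(*t,-1,8.5)],vmax=1)
```

```text
t 21.4 p [0.5217 0.273  0.0333] yaw -1.0 zax [ 0.151 -0.007 -0.989] F [ 0.1  0.  -0.7] w 0.0489 q [ 0.4   0.42  1.86 -0.1   0.73  2.06]
wp (np.float64(0.5214461349631135), np.float64(0.2775700272307546), np.float64(0.007452953058615641), -1, 8.5) n 3
[-0.1, -0.2, 0.8, 0.1, -0.1, 0, -0.2, -0.1, 0.9, 0.1, 0, 0, -0.12, -0.17, 0.85, 0, -0.1, 0] 3
```

Request:
servo_tool(
  deltas=[-0.1, -0.3, 0.8, 0.1, -0.1, 0, -0.2, -0.1, 0.7, 0.1, 0, 0, -0.1, -0.1, 0.4, 0, 0, 0, 0, 0, 0.2, 0, 0, 0, 0, 0, 0, 0, 0, 0],
)

```text
clock: 21.85
position: [0.5238, 0.2755, 0.0109]
ee_rot: [0.001, 0.997, -0.01, 0.074]
contact_force: [0.7, -0.4, 0.5]
width: 0.0484
```

Run:
```python
from h import *
where()
t=tcp_for(*tray(.012),.0140,-1,8.5)
rows([(*t,-1,8.5)],vmax=1)
```

```text
t 21.9 p [0.5238 0.2755 0.0109] yaw -1.1 zax [ 0.148 -0.004 -0.989] F [ 0.7 -0.4  0.5] w 0.0484 q [ 0.41  0.45  1.87 -0.1   0.69  2.07]
wp (np.float64(0.5214461349631135), np.float64(0.2775700272307546), np.float64(0.0072529530586156405), -1, 8.5) n 1
[-0.29, -0.2, 0.32, 0.1, 0, -0.1] 1
```

Request:
servo_tool(
  deltas=[-0.2, -0.2, 0.2, 0, 0, -0.1, -0.1, 0, 0.2, 0, 0, 0, 0, 0, 0, 0, 0, 0],
)

```text
clock: 22.15
position: [0.5224, 0.2779, 0.0068]
ee_rot: [0.001, 0.997, -0.009, 0.075]
contact_force: [-0.4, 0.1, 0.4]
width: 0.0485
```

Request:
servo_tool(
  deltas=[0, 0, 0, 0, 0, 0, 0, 0, 0, 0, 0, 0, 0, 0, 0, 0, 0, 0, 0, 0, -1, 0, 0, 0, 0, 0, -2, 0, 0, 0, 0, 0, -3, 0, -4, 0, 0, 0, -3, 0, -4, 0, 0, 0, 0, 0, 0, 0],
  jaw=6.2,
)

```text
clock: 22.95
position: [0.5086, 0.2784, 0.1014]
ee_rot: [0.0, 1.0, -0.008, 0.002]
contact_force: [1.7, 0.1, 0.4]
width: 0.0623
```

Run:
```python
from h import *
where()
p,d,c=snap('wrist','w10')
g=grasp(.456,-.0584,-18.6)
rows([(*g,.075,-18.6)],vmax=3.3)
```

```text
t 22.9 p [0.5086 0.2784 0.1014] yaw -0.9 zax [ 0.004 -0.001 -1.   ] F [1.7 0.1 0.4] w 0.0623 q [ 0.38  0.38  1.69 -0.    1.07  1.97]
wp (np.float64(0.4503133895399425), np.float64(-0.05648624414421158), 0.075, -18.6) n 11
[-0.5, 3, 0.2, 0, 0, 1.6, -0.4, 3.1, 0.2, 0, 0, 1.6, -0.3, 3.1, 0.2, 0, 0, 1.6, -0.2, 3.1, 0.2, 0, 0, 1.6, -0.1, 3.1, 0.2, 0, 0, 1.6, 0, 3.1, 0.3, 0, 0, 1.6, 0, 3.1, 0.2, 0, 0, 1.6, 0.1, 3, 0.3, 0, 0, 1.6, 0.2, 3.1, 0.2, 0, 0, 1.6, 0.4, 3, 0.3, 0.1, -0.1, 1.7, 0.39, 3.05, 0.22, 0, 0, 1.6] 11
```

View pics/w10.png

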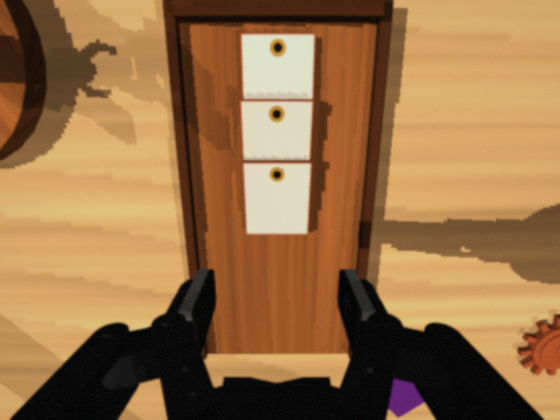

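Three tiles are now fanned straight, with eyelets at (277,47), (277,113) and (277,174). On to tile D.

Request:
servo_tool(
  deltas=[-0.5, 3, 0.2, 0, 0, 1.6, -0.4, 3.1, 0.2, 0, 0, 1.6, -0.3, 3.1, 0.2, 0, 0, 1.6, -0.2, 3.1, 0.2, 0, 0, 1.6, -0.1, 3.1, 0.2, 0, 0, 1.6, 0, 3.1, 0.2, 0, 0, 1.6, 0, 3.1, 0.2, 0, 0, 1.6, 0.1, 3, 0.2, 0, 0, 1.6, 0.2, 3.1, 0.2, 0, 0, 1.6, 0.4, 2.5, 0.2, 0.1, -0.1, 1.7, 0.2, 1.5, 0, 0, 0, 0, 0, 0, 0, 0, 0, 0],
  jaw=6.4,
)

```text
clock: 24.2
position: [0.4364, -0.0449, 0.0705]
ee_rot: [0.002, 0.989, -0.15, -0.006]
contact_force: [0.2, 0.6, 0.4]
width: 0.0638
```

Run:
```python
from h import *
where()
q,d,c=load('w10')
e=[ray(c,u,z)[0] for u,z in [((277.5,47.5),.0125),((277,113.5),.0195),((277,174),.0195)]];print(np.round(e,4),np.diff(e,axis=0).round(4))
g=grasp(.456,-.0584,-18.6)
rows([(*g,.045,-18.6)],vmax=2)
```

```text
t 24.2 p [ 0.4364 -0.0449  0.0705] yaw -17.3 zax [-0.013 -0.002 -1.   ] F [0.2 0.6 0.4] w 0.0638 q [-0.26  0.24  2.02 -0.01  0.9   1.62]
[[0.6306 0.276  0.0125]
 [0.5883 0.2769 0.0195]
 [0.5462 0.2774 0.0195]] [[-0.0423  0.0009  0.007 ]
 [-0.0421  0.0006  0.    ]]
wp (np.float64(0.4503133895399425), np.float64(-0.05648624414421158), 0.045, -18.6) n 2
[0.9, 0.3, 1.3, 0.2, 0.3, 0.6, 0.8, 0.37, 1.23, 0.1, 0.4, 0.7] 2
```

Request:
servo_tool(
  deltas=[0.9, 0.3, 1.3, 0.2, 0.3, 0.6, 0.7, 0.4, 1, 0.1, 0.4, 0.7, 0, 0, 0, 0, 0, 0],
)

```text
clock: 24.5
position: [0.4469, -0.0546, 0.0456]
ee_rot: [-0.0, 0.987, -0.162, -0.001]
contact_force: [-0.3, 1.2, 0.3]
width: 0.064
```

Run:
```python
from h import *
where()
p,d,c=snap('wrist','w11')
for t in tiles(p,c,z=.006): print(np.round(t[:5],4),t[5])
g=grasp(.456,-.0584,-18.6)
rows([(*g,-0.003,-18.6)],vmax=1.3)
```

```text
t 24.5 p [ 0.4469 -0.0546  0.0456] yaw -18.7 zax [-0.002  0.001 -1.   ] F [-0.3  1.2  0.3] w 0.064 q [-0.28  0.29  2.03  0.    0.82  1.62]
[  0.4556  -0.0587 -18.5711  56.7592  47.6156] [277.23809524 228.06666667]
wp (np.float64(0.4503133895399425), np.float64(-0.05648624414421158), -0.003, -18.6) n 4
[0.1, 0, 1.2, 0, 0, 0, 0.1, 0, 1.2, 0, 0, 0, 0.1, 0, 1.2, 0, 0.1, 0, 0.12, 0.09, 1.29, 0, 0, -0.1] 4
```

Request:
servo_tool(
  deltas=[0.1, 0, 1.2, 0, 0, 0, 0, 0.1, 1.2, 0, 0, 0, 0, 0, 0.9, 0, -0.1, 0, 0, 0, 0.6, 0, 0, 0, 0, 0, 0.3, 0, 0, 0, 0, 0, 0.2, 0, 0, 0, 0, 0, 0, 0, 0, 0],
)

```text
clock: 25.25
position: [0.4467, -0.0515, 0.0018]
ee_rot: [-0.001, 0.987, -0.16, -0.001]
contact_force: [0.5, -0.5, -0.1]
width: 0.0638
```

Run:
```python
from h import *
where()
g=grasp(.456,-.0584,-18.6)
rows([(*g,-0.003,-18.6)],vmax=1.3)
```

```text
t 25.2 p [ 0.4467 -0.0515  0.0018] yaw -18.4 zax [-0.003  0.002 -1.   ] F [ 0.5 -0.5 -0.1] w 0.0638 q [-0.27  0.36  2.08  0.    0.7   1.62]
wp (np.float64(0.4503133895399425), np.float64(-0.05648624414421158), -0.003, -18.6) n 1
[0.5, 0.36, 0.47, -0.1, 0.2, 0.2] 1
```

Request:
servo_tool(
  deltas=[0.3, 0.3, 0.2, 0, 0.2, 0.1, 0.2, 0.1, 0.2, 0, 0, 0, 0, 0, 0.1, 0, 0, 0, 0, 0, 0, 0, 0, 0],
)

```text
clock: 25.65
position: [0.4514, -0.0578, -0.0028]
ee_rot: [-0.0, 0.987, -0.161, 0.002]
contact_force: [-0.8, 0.1, -0.1]
width: 0.0639
```

Run:
```python
from h import *
where()
g=grasp(.456,-.0584,-18.6)
rows([(*g,-0.003,-18.6)],vmax=1.3)
```

```text
t 25.6 p [ 0.4514 -0.0578 -0.0028] yaw -18.5 zax [ 0.003  0.    -1.   ] F [-0.8  0.1 -0.1] w 0.0639 q [-0.28  0.37  2.08  0.    0.69  1.61]
wp (np.float64(0.4503133895399425), np.float64(-0.05648624414421158), -0.003, -18.6) n 1
[-0.15, -0.09, 0.01, -0.1, -0.2, 0.1] 1
```

Request:
servo_tool(
  deltas=[-0.1, -0.1, 0, 0, -0.1, 0, 0, 0, 0, 0, 0, 0],
)

```text
clock: 25.85
position: [0.4507, -0.0566, -0.0028]
ee_rot: [-0.0, 0.987, -0.161, 0.001]
contact_force: [-0.7, -0.7, 0.9]
width: 0.0641
```

Request:
servo_tool(
  deltas=[0, 0, 0, 0, 0, 0, 0, 0, 0, 0, 0, 0, 0, 0, 0, 0, 0, 0, 0, 0, 0, 0, 0, 0, 0, 0, 0, 0, 0, 0],
  jaw=4.0,
)

```text
clock: 26.35
position: [0.4507, -0.0565, -0.0024]
ee_rot: [-0.0, 0.987, -0.161, 0.001]
contact_force: [-0.3, -0.1, 0.4]
width: 0.0481
```

Request:
servo_tool(
  deltas=[0, 0, -1, 0, 0, 0, 0, 0, -2, 0, 0, 0, 0, 0, -2, 0, 0, 0, 0, 0, -1.5, 0, 0, 0, 0, 0, 0, 0, 0, 0],
)

```text
clock: 26.85
position: [0.4501, -0.0563, 0.0661]
ee_rot: [-0.001, 0.987, -0.161, -0.0]
contact_force: [1.1, -1.0, -0.7]
width: 0.0486
```

Run:
```python
from h import *
where()
p,d,c=snap('wrist','w12')
t=tray(-.030-.0058)
rows([(*t,.078,-1)],vmax=3.3)
```

```text
t 26.9 p [ 0.4501 -0.0563  0.0661] yaw -18.5 zax [ 0.     0.001 -1.   ] F [ 1.1 -1.  -0.7] w 0.0486 q [-0.28  0.26  2.    0.    0.88  1.61]
wp (np.float64(0.4782054525134012), np.float64(0.27832479615045475), 0.078, -1) n 11
[-0.7, -3, -0.1, 0, 0, -1.6, -0.6, -3, -0.1, 0, 0, -1.6, -0.6, -3, -0.1, 0, 0, -1.6, -0.5, -3, -0.1, 0, 0, -1.6, -0.4, -3, -0.1, 0, 0, -1.6, -0.3, -3, -0.1, 0, 0, -1.6, -0.2, -3.1, -0.1, 0, 0, -1.6, -0.1, -3, -0.1, 0, 0, -1.6, 0, -3.1, -0.1, 0, 0, -1.6, 0, -3, -0.2, 0, 0, -1.6, 0.12, -3.08, -0.13, -0.1, 0.1, -1.5] 11
```

View pics/w12.png

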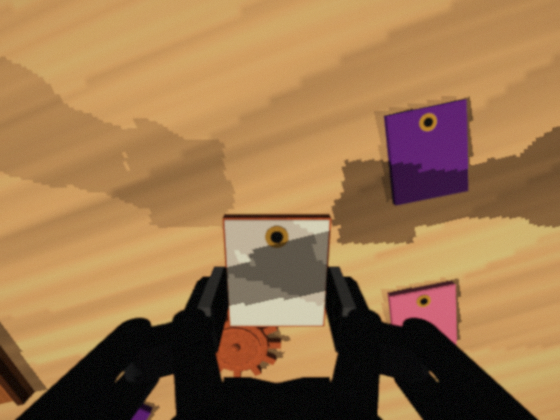

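Tile D is held squarely, with edges at v=215 and v=326. I'll carry it to the tray.

Request:
servo_tool(
  deltas=[-0.7, -3, -0.2, 0, 0, -1.6, -0.6, -3, -0.2, 0, 0, -1.6, -0.6, -3, -0.2, 0, 0, -1.6, -0.5, -3, -0.2, 0, 0, -1.6, -0.4, -3, -0.2, 0, 0, -1.6, -0.3, -3, -0.2, 0, 0, -1.6, -0.2, -3.1, -0.2, 0, 0, -1.6, -0.1, -3, -0.2, 0, 0, -1.6, 0, -3.1, -0.2, 0, 0, -1.6, 0, -2, -0.2, 0, 0, -1.6, 0, -1, 0, 0, 0, 0, 0, 0, 0, 0, 0, 0],
)

```text
clock: 28.1
position: [0.4693, 0.2577, 0.0761]
ee_rot: [0.001, 1.0, -0.018, -0.009]
contact_force: [-0.0, 0.3, -1.0]
width: 0.0481
```

Run:
```python
from h import *
where()
u=tcp_for(*tray(-.030),.040,-1,8.5)
rows([(*u,-1,8.5)],vmax=2)
```

```text
t 28.1 p [0.4693 0.2577 0.0761] yaw -2.1 zax [-0.017 -0.002 -1.   ] F [-0.   0.3 -1. ] w 0.0481 q [0.37 0.36 1.81 0.01 0.99 1.97]
wp (np.float64(0.47945253176654506), np.float64(0.27830302830112047), np.float64(0.03325295305861564), -1, 8.5) n 3
[0.3, -0.7, 1.4, 0.1, 3.2, -0.4, 0.3, -0.7, 1.4, 0.1, 3.1, -0.3, 0.19, -0.7, 1.51, 0, 3.2, -0.4] 3
```

Request:
servo_tool(
  deltas=[0.3, -0.8, 1.4, 0.1, 3.2, -0.4, 0.3, -0.8, 1.4, 0.1, 3.1, -0.3, 0.2, -0.7, 1.2, 0, 3.2, -0.4, 0, 0, 0, 0, 0, 0],
)

```text
clock: 28.5
position: [0.4787, 0.2759, 0.0332]
ee_rot: [0.003, 0.997, -0.01, 0.075]
contact_force: [-0.2, -0.3, -0.5]
width: 0.0484
```

Run:
```python
from h import *
where()
t=tcp_for(*tray(-.030),.0142,-1,8.5)
rows([(*t,-1,8.5)],vmax=1)
```

```text
t 28.5 p [0.4787 0.2759 0.0332] yaw -1.1 zax [ 0.15  -0.008 -0.989] F [-0.2 -0.3 -0.5] w 0.0484 q [ 0.44  0.38  1.93 -0.11  0.7   2.12]
wp (np.float64(0.47945253176654506), np.float64(0.27830302830112047), np.float64(0.007452953058615641), -1, 8.5) n 3
[-0.1, -0.1, 0.9, 0.1, 0, 0, -0.1, -0.1, 0.8, 0.1, -0.1, -0.1, -0.12, -0.05, 0.86, 0.1, 0, 0] 3
```

Request:
servo_tool(
  deltas=[-0.1, -0.2, 0.8, 0.1, 0, 0, -0.2, -0.1, 0.7, 0.1, -0.1, 0, -0.2, 0, 0.4, 0.1, 0, 0, 0, 0, 0.2, 0, 0, 0, 0, 0, 0, 0, 0, 0],
)

```text
clock: 29.0
position: [0.4786, 0.2762, 0.0107]
ee_rot: [0.001, 0.997, -0.012, 0.073]
contact_force: [-0.7, -0.1, -0.6]
width: 0.0485
```

Run:
```python
from h import *
where()
t=tcp_for(*tray(-.030),.0140,-1,8.5)
rows([(*t,-1,8.5)],vmax=1)
```

```text
t 29.0 p [0.4786 0.2762 0.0107] yaw -1.4 zax [ 0.146 -0.004 -0.989] F [-0.7 -0.1 -0.6] w 0.0485 q [ 0.44  0.41  1.96 -0.11  0.65  2.12]
wp (np.float64(0.47945253176654506), np.float64(0.27830302830112047), np.float64(0.0072529530586156405), -1, 8.5) n 1
[0.03, -0.21, 0.35, 0.1, 0.1, -0.4] 1
```

Request:
servo_tool(
  deltas=[0, -0.2, 0.2, 0, 0.1, -0.3, 0, 0, 0.2, 0, 0, 0, 0, 0, 0, 0, 0, 0],
)

```text
clock: 29.3
position: [0.4803, 0.2785, 0.0071]
ee_rot: [0.001, 0.997, -0.009, 0.075]
contact_force: [0.1, -0.5, -0.9]
width: 0.0487
```

Request:
servo_tool(
  deltas=[0, 0, 0, 0, 0, 0, 0, 0, 0, 0, 0, 0, 0, 0, 0, 0, 0, 0, 0, 0, -1, 0, 0, 0, 0, 0, -2, 0, 0, 0, 0, 0, -3, 0, -4, 0, 0, 0, -3, 0, -4, 0, 0, 0, -3, 0, 0, 0, 0, 0, 0, 0, 0, 0],
  jaw=6.2,
)

```text
clock: 30.2
position: [0.4667, 0.2791, 0.1338]
ee_rot: [-0.0, 1.0, -0.008, 0.002]
contact_force: [0.7, -0.7, 0.1]
width: 0.0622
```

Run:
```python
from h import *
where()
p,d,c=snap('wrist','w13')
rows([(0.48,-.20,.25,10)],vmax=4)
```

```text
t 30.2 p [0.4667 0.2791 0.1338] yaw -0.9 zax [ 0.004  0.    -1.   ] F [ 0.7 -0.7  0.1] w 0.0622 q [ 0.41  0.3   1.73 -0.    1.11  2.  ]
wp (0.48, -0.2, 0.25, 10) n 13
[0.2, 3.7, -0.9, 0, 0, -0.8, 0.1, 3.7, -0.9, 0, 0, -0.8, 0.1, 3.7, -0.9, 0, 0, -0.8, 0, 3.7, -0.9, 0, 0, -0.9, 0, 3.7, -0.9, 0, 0, -0.8, -0.1, 3.7, -0.9, 0, 0, -0.9, -0.2, 3.7, -0.9, 0, 0, -0.8, -0.2, 3.7, -0.9, 0, 0, -0.9, -0.3, 3.6, -0.9, 0, 0, -0.8, -0.3, 3.7, -0.9, 0, 0, -0.9, -0.4, 3.6, -0.9, 0, 0, -0.8, -0.4, 3.6, -0.9, 0, 0, -0.9, -0.43, 3.68, -0.95, 0.1, -0.1, -0.8] 13
```

View pics/w13.png

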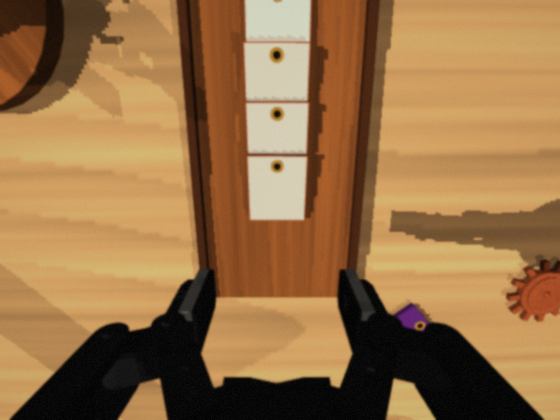

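All four tiles are fanned, with eyelets in line at u=277. Next are the block and the beads.

Request:
servo_tool(
  deltas=[0.2, 3.7, -0.9, 0, 0, -0.8, 0.1, 3.7, -0.9, 0, 0, -0.8, 0.1, 3.7, -0.9, 0, 0, -0.8, 0, 3.7, -0.9, 0, 0, -0.9, 0, 3.7, -0.9, 0, 0, -0.8, -0.1, 3.7, -0.9, 0, 0, -0.9, -0.2, 3.7, -0.9, 0, 0, -0.8, -0.2, 3.7, -0.9, 0, 0, -0.9, -0.3, 3.6, -0.9, 0, 0, -0.8, -0.3, 3.7, -0.9, 0, 0, -0.9, -0.4, 3.6, -0.9, 0, 0, -0.8, -0.4, 3.6, -0.9, 0, 0, -0.9, -0.4, 2.7, -0.5, 0, 0, -0.8, 0, 0, 0, 0, 0, 0, 0, 0, 0, 0, 0, 0],
)

```text
clock: 31.75
position: [0.4691, -0.2045, 0.2338]
ee_rot: [-0.003, 0.995, 0.094, -0.013]
contact_force: [-0.1, 0.5, -0.4]
width: 0.062
```

Run:
```python
from h import *
where()
p,d,c=snap('wrist','w14')
```

```text
t 31.8 p [ 0.4691 -0.2045  0.2338] yaw 10.8 zax [-0.026  0.003 -1.   ] F [-0.1  0.5 -0.4] w 0.062 q [-0.54  0.19  1.61 -0.01  1.36  0.84]
```

View pics/w14.png

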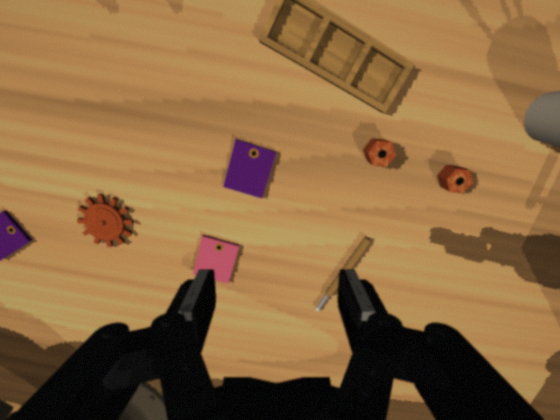

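The beads are at (382,153) and (460,181), and the block is at (260–415, 0–112). I'll crop in on them.

Run:
```python
from h import *
p,d,c=load('w14')
im=cv2.cvtColor(p,cv2.COLOR_RGB2BGR)
cv2.imwrite('pics/c7.png',cv2.resize(im[0:120,250:420],(800,565),interpolation=cv2.INTER_CUBIC))
cv2.imwrite('pics/c8.png',cv2.resize(im[130:205,350:490],(800,429),interpolation=cv2.INTER_CUBIC))
print(ray(c,[(382,153.5),(460,181)],.024))
```

```text
[[ 0.52088044 -0.31262335  0.024     ]
 [ 0.50838113 -0.41151449  0.024     ]]
```

View pics/c7.png

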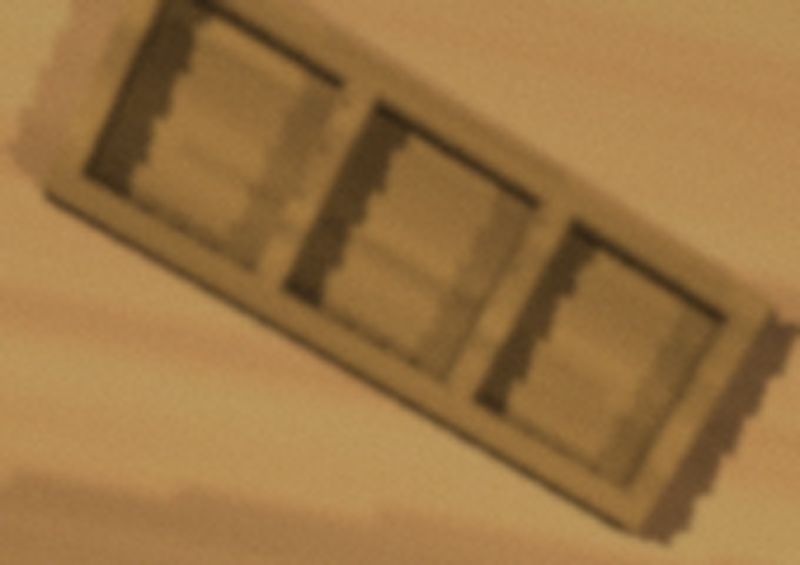

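View pics/c8.png

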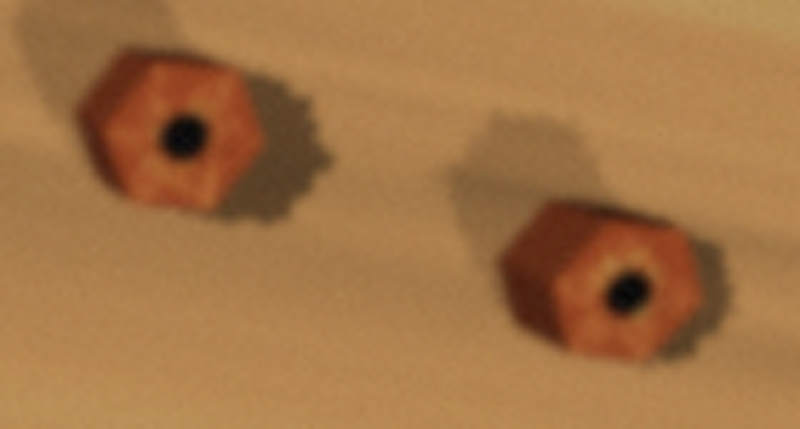

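Run:
```python
from h import *
p,d,c=load('w14')
f=lambda q:(np.array(q,float)-2.3)/4.706+[250,0]
P=[]
for q in [[(175,-2),(340,83),(262,272),(85,175)],[(378,100),(540,203),(447,383),(287,290)],[(575,223),(725,318),(628,490),(478,402)]]:
    w=ray(c,f(q),.014)[:,:2]; P.append(w.mean(0)); print(w.mean(0).round(4),'sides',[round(np.hypot(*(w[i]-w[i-1]))*1000,1) for i in range(4)])
P=np.array(P); print(np.diff(P,axis=0),np.degrees(np.arctan2(*(P[2]-P[0])[::-1])))
O=ray(c,f([(45,192),(635,530),(770,308)]),.014)[:,:2]; print(O,np.hypot(*(O[1]-O[0])),np.hypot(*(O[2]-O[1])))
g=lambda q:(np.array(q,float)-2.8)/5.714+[350,130]
for q in [[(152,55),(245,65),(265,130),(210,210),(125,200),(103,125)],[(600,215),(687,220),(703,285),(650,360),(570,350),(553,275)]]:
    w=ray(c,g(q),.024)[:,:2]; m=w.mean(0); a=np.degrees(np.arctan2(*(w-m).T[::-1])); print(m,np.hypot(*(w-m).T).round(4),(a%60).round(1))
```

```text
[ 0.6255 -0.1916] sides [np.float64(38.8), np.float64(38.9), np.float64(40.3), np.float64(43.7)]
[ 0.6123 -0.239 ] sides [np.float64(41.7), np.float64(41.6), np.float64(41.0), np.float64(41.7)]
[ 0.598  -0.2867] sides [np.float64(41.4), np.float64(40.4), np.float64(41.0), np.float64(41.0)]
[[-0.01320827 -0.04741814]
 [-0.01432335 -0.04770253]] -106.14250111056253
[[ 0.60737925 -0.15732946]
 [ 0.56412805 -0.30519191]
 [ 0.61596343 -0.3207976 ]] 0.15405833339197741 0.05413357328338338
[ 0.52184053 -0.31184299] [0.0165 0.0166 0.016  0.017  0.0169 0.0159] [38.7 31.6 42.3 35.5 34.4 36.7]
[ 0.51006193 -0.40991535] [0.0165 0.0164 0.0157 0.0177 0.0165 0.0158] [41.5 35.4 41.2 37.7 37.2 34. ]
```

Run:
```python
from h import *
where()
rows([(.5214,-.3122,.08,-23.5)],vmax=3.3)
```

```text
t 31.8 p [ 0.4691 -0.2044  0.2338] yaw 10.9 zax [-0.026  0.003 -1.   ] F [-0.4 -0.2 -0.1] w 0.0623 q [-0.54  0.19  1.61 -0.01  1.36  0.84]
wp (0.5214, -0.3122, 0.08, -23.5) n 6
[0.6, 1.9, 2.5, 0, 0.3, 5.7, 0.8, 1.9, 2.5, 0, 0.2, 5.7, 0.9, 1.8, 2.6, 0, 0.3, 5.7, 1.1, 1.7, 2.6, 0, 0.2, 5.8, 1.2, 1.6, 2.5, 0, 0.3, 5.7, 1.42, 1.46, 2.57, 0, 0.2, 5.8] 6
```

Request:
servo_tool(
  deltas=[0.6, 1.9, 2.5, 0, 0.3, 5.7, 0.8, 1.9, 2.5, 0, 0.2, 5.7, 0.9, 1.8, 2.6, 0, 0.3, 5.7, 1.1, 1.7, 2.6, 0, 0.2, 5.8, 1.2, 1.6, 2.2, 0, 0.3, 5.7, 1.2, 1.2, 1, 0, 0.2, 5, 0, 0, 0, 0, 0, 0, 0, 0, 0, 0, 0, 0],
  jaw=5.2,
)

```text
clock: 32.6
position: [0.5198, -0.2975, 0.0909]
ee_rot: [-0.004, 0.979, -0.202, -0.003]
contact_force: [-1.0, -0.1, -0.5]
width: 0.0517
```

Run:
```python
from h import *
where()
p,d,c=snap('wrist','w15')
rows([(.5214,-.3122,.06,-23.5)],vmax=2)
```

```text
t 32.6 p [ 0.5198 -0.2975  0.0909] yaw -23.3 zax [-0.005  0.009 -1.   ] F [-1.  -0.1 -0.5] w 0.0517 q [-0.64  0.42  1.65  0.01  1.08  1.34]
wp (0.5214, -0.3122, 0.06, -23.5) n 2
[0.4, 0.7, 1.5, -0.2, 0.2, 0.1, 0.35, 0.61, 1.6, -0.2, 0.2, 0.1] 2
```

View pics/w15.png

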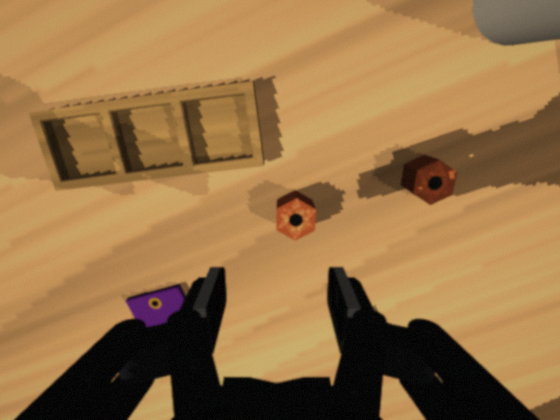

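Run:
```python
from h import *
p,d,c=load('w15')
print(ray(c,[(296.5,220),(434.5,182.5)],.024))
# pockets
im=cv2.cvtColor(p,cv2.COLOR_RGB2BGR)
cv2.imwrite('pics/c9.png',cv2.resize(im[70:200,25:285],(800,400),interpolation=cv2.INTER_CUBIC))
```

```text
[[ 0.52014491 -0.31342146  0.024     ]
 [ 0.50850325 -0.41112368  0.024     ]]
```

Request:
servo_tool(
  deltas=[0.4, 0.7, 1.3, -0.2, 0.2, 0.1, 0.4, 0.6, 1.3, -0.2, 0.2, 0.1, 0, 0, 0, 0, 0, 0],
)

```text
clock: 32.95
position: [0.5225, -0.3113, 0.0654]
ee_rot: [0.001, 0.98, -0.201, 0.001]
contact_force: [-0.6, 1.0, -0.5]
width: 0.0518
```

View pics/c9.png

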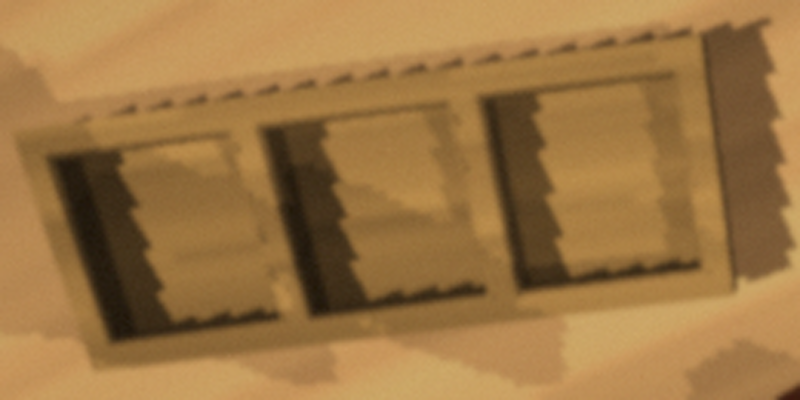

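Run:
```python
from h import *
p,d,c=load('w15')
f=lambda q:(np.array(q,float)-1.5)/3.077+[25,70]
for q in [[(50,157),(235,137),(287,315),(110,340)],[(262,128),(452,103),(497,290),(308,316)],[(485,98),(677,75),(702,262),(520,290)]]:
    w=ray(c,f(q),.014)[:,:2]; print(w.mean(0).round(4),'sides',[round(np.hypot(*(w[i]-w[i-1]))*1000,1) for i in range(4)])
where(); rows([(.5207,-.3128,.0115,-23.5)],vmax=1.3)
```

```text
[ 0.6265 -0.1927] sides [np.float64(42.2), np.float64(43.6), np.float64(40.1), np.float64(44.5)]
[ 0.6124 -0.2405] sides [np.float64(42.0), np.float64(43.0), np.float64(41.1), np.float64(45.5)]
[ 0.5984 -0.2881] sides [np.float64(41.9), np.float64(41.9), np.float64(40.0), np.float64(42.5)]
t 33.0 p [ 0.5225 -0.3113  0.0654] yaw -23.2 zax [ 0.002 -0.003 -1.   ] F [-0.6  1.  -0.5] w 0.0518 q [-0.65  0.45  1.67 -0.    1.01  1.32]
wp (0.5207, -0.3128, 0.0115, -23.5) n 5
[0, 0, 1.1, 0, 0, 0.1, 0, 0, 1.1, 0, 0, 0.1, 0, 0.1, 1.1, 0, -0.1, 0, -0.1, 0, 1, 0, 0, 0.1, -0.02, 0.1, 1.09, 0.1, -0.1, 0] 5
```

Request:
servo_tool(
  deltas=[0, 0, 1.1, 0, 0, 0.1, 0, 0, 1.1, 0, 0, 0.1, -0.1, 0, 1, 0, -0.1, 0, -0.1, 0.1, 0.8, 0, 0, 0, 0, 0, 0.5, 0, 0, 0, 0, 0, 0.2, 0, 0, 0, 0, 0, 0, 0, 0, 0],
)

```text
clock: 33.65
position: [0.5193, -0.311, 0.0135]
ee_rot: [0.0, 0.979, -0.203, -0.001]
contact_force: [0.1, 0.4, -0.9]
width: 0.0522
```

Run:
```python
from h import *
where(); rows([(.5207,-.3128,.0115,-23.5)],vmax=1.3)
```

```text
t 33.6 p [ 0.5193 -0.311   0.0135] yaw -23.4 zax [-0.001 -0.    -1.   ] F [ 0.1  0.4 -0.9] w 0.0522 q [-0.65  0.51  1.73 -0.    0.9   1.33]
wp (0.5207, -0.3128, 0.0115, -23.5) n 1
[0.2, 0.11, 0.2, 0.1, 0.1, 0.1] 1
```

Request:
servo_tool(
  deltas=[0.2, 0.1, 0.2, 0, 0, 0, 0, 0, 0, 0, 0, 0],
)

```text
clock: 33.85
position: [0.5214, -0.3132, 0.0119]
ee_rot: [0.001, 0.979, -0.203, 0.0]
contact_force: [-0.1, 0.2, -0.1]
width: 0.0522
```

Request:
servo_tool(
  deltas=[0, 0, 0, 0, 0, 0, 0, 0, 0, 0, 0, 0, 0, 0, 0, 0, 0, 0, 0, 0, 0, 0, 0, 0, 0, 0, 0, 0, 0, 0],
  jaw=1.8,
)

```text
clock: 34.35
position: [0.5222, -0.3138, 0.0133]
ee_rot: [0.001, 0.979, -0.203, 0.001]
contact_force: [-0.3, -0.7, -1.0]
width: 0.0268
```

Request:
servo_tool(
  deltas=[0, 0, -1, 0, 0, 0, 0, 0, -2, 0, 0, 0, 0, 0, -2, 0, 0, 0, 0, 0, -1, 0, 0, 0, 0, 0, 0, 0, 0, 0],
)

```text
clock: 34.85
position: [0.5217, -0.3133, 0.0765]
ee_rot: [0.001, 0.979, -0.203, 0.001]
contact_force: [1.1, -0.2, -0.7]
width: 0.0268
```

Run:
```python
from h import *
where()
p,d,c=snap('wrist','w16')
rows([(.626,-.192,.07,-23.5)],vmax=2.5)
```

```text
t 34.9 p [ 0.5217 -0.3133  0.0765] yaw -23.4 zax [ 0.001 -0.002 -1.   ] F [ 1.1 -0.2 -0.7] w 0.0268 q [-0.65  0.44  1.65 -0.    1.04  1.33]
wp (0.626, -0.192, 0.07, -23.5) n 7
[0.7, -2.2, 0.1, 0, 0, 0, 0.7, -2.2, 0.1, 0, 0, 0, 0.7, -2.2, 0.1, 0, 0, 0, 0.7, -2.2, 0.1, 0, 0, 0, 0.7, -2.2, 0.1, 0, 0, 0, 0.6, -2.1, 0, 0, 0, 0.1, 0.69, -2.16, 0.07, 0.1, 0, 0] 7
```

View pics/w16.png

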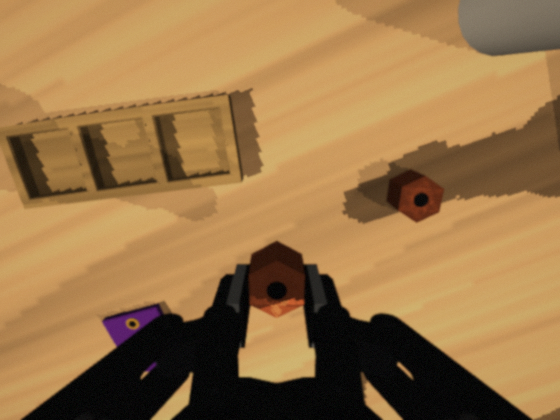

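Request:
servo_tool(
  deltas=[0.7, -2.2, 0, 0, 0, 0, 0.7, -2.2, 0, 0, 0, 0, 0.7, -2.2, 0, 0, 0, 0, 0.7, -2.2, 0, 0, 0, 0, 0.7, -2.2, 0, 0, 0, 0, 0.6, -1.8, 0, 0, 0, 0.1, 0.3, -1, 0, 0, 0, 0, 0, 0, 0, 0, 0, 0, 0, 0, 0, 0, 0, 0],
)

```text
clock: 35.8
position: [0.6145, -0.1989, 0.0671]
ee_rot: [-0.001, 0.979, -0.205, -0.007]
contact_force: [-0.5, 0.3, 0.5]
width: 0.0265
```

Run:
```python
from h import *
where()
p,d,c=load('top0'); print('jar',ray(c,(375,117),.085))
rows([(.626,-.192,.04,-23.5)],vmax=1.5)
```

```text
t 35.8 p [ 0.6145 -0.1989  0.0671] yaw -23.6 zax [-0.013  0.004 -1.   ] F [-0.5  0.3  0.5] w 0.0265 q [-0.42  0.51  1.56 -0.    1.08  1.56]
jar [[ 0.77836875 -0.15274741  0.085     ]]
wp (0.626, -0.192, 0.04, -23.5) n 3
[0.3, -0.4, 0.9, 0, 0.3, 0, 0.3, -0.3, 0.9, 0, 0.2, -0.1, 0.2, -0.39, 0.9, 0.1, 0.3, 0] 3
```

Request:
servo_tool(
  deltas=[0.3, -0.4, 0.8, 0, 0.3, 0, 0.3, -0.4, 0.8, 0, 0.2, 0, 0.2, -0.4, 0.5, 0, 0.3, 0, 0, 0, 0, 0, 0, 0],
)

```text
clock: 36.2
position: [0.6252, -0.1926, 0.0434]
ee_rot: [0.001, 0.979, -0.206, -0.001]
contact_force: [0.3, 0.0, -0.2]
width: 0.0266
```

Run:
```python
from h import *
where()
rows([(.626,-.192,.018,-23.5)],vmax=1.5)
snap('wrist','w17')
```

```text
t 36.2 p [ 0.6252 -0.1926  0.0434] yaw -23.8 zax [-0.002 -0.002 -1.   ] F [ 0.3  0.  -0.2] w 0.0266 q [-0.4   0.54  1.58 -0.    1.03  1.58]
wp (0.626, -0.192, 0.018, -23.5) n 2
[0, 0, 1.3, 0.1, 0, -0.1, 0.05, -0.09, 1.24, 0, 0, -0.2] 2
```

View pics/w17.png

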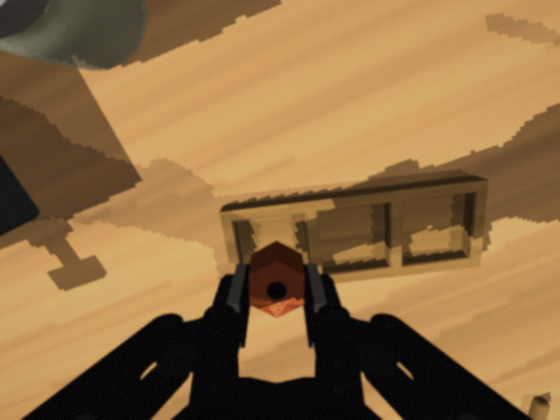

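The bead is over the left pocket, which is consistent with the numbers. I'll lower it.

Request:
servo_tool(
  deltas=[0, 0, 1, 0, 0, 0, 0, -0.1, 0.8, 0, 0, 0, 0, 0, 0.4, 0, 0, 0, 0, 0, 0.2, 0, 0, 0, 0, 0, 0, 0, 0, 0],
)

```text
clock: 36.75
position: [0.6253, -0.1924, 0.0175]
ee_rot: [0.001, 0.979, -0.206, -0.001]
contact_force: [-0.3, -0.1, 0.1]
width: 0.0265
```

Run:
```python
from h import *
where()
rows([(.626,-.192,.0165,-23.5)],vmax=1.5)
```

```text
t 36.8 p [ 0.6253 -0.1924  0.0175] yaw -23.8 zax [-0.002 -0.002 -1.   ] F [-0.3 -0.1  0.1] w 0.0265 q [-0.4   0.56  1.6  -0.    0.97  1.59]
wp (0.626, -0.192, 0.0165, -23.5) n 1
[0.05, -0.07, 0.1, 0.2, 0, -0.3] 1
```

Request:
servo_tool(
  deltas=[0, 0, 0, 0, 0, 0, 0, 0, 0, 0, 0, 0, 0, 0, 0, 0, 0, 0, 0, 0, -1, 0, 0, 0, 0, 0, -2, 0, 0, 0, 0, 0, -2, 0, 0, 0, 0, 0, -2, 0, 0, 0, 0, 0, 0, 0, 0, 0],
  jaw=4.0,
)

```text
clock: 37.55
position: [0.6265, -0.1927, 0.0936]
ee_rot: [0.002, 0.978, -0.206, 0.001]
contact_force: [0.4, 0.0, -0.2]
width: 0.0406
```

Run:
```python
from h import *
where()
rows([(.5087,-.411,.085,-22.5)],vmax=2.5)
snap('wrist','w18')
```

```text
t 37.5 p [ 0.6265 -0.1927  0.0936] yaw -23.8 zax [ 0.001 -0.004 -1.   ] F [ 0.4  0.  -0.2] w 0.0406 q [-0.4   0.49  1.52 -0.    1.13  1.58]
wp (0.5087, -0.411, 0.085, -22.5) n 10
[-0.2, 2.5, 0.1, 0, 0, -0.1, -0.2, 2.5, 0.1, 0, 0, -0.1, -0.2, 2.5, 0.1, 0, 0, -0.1, -0.2, 2.5, 0.1, 0, 0, -0.1, -0.2, 2.5, 0.1, 0, 0, -0.2, -0.2, 2.4, 0.1, 0, 0, -0.1, -0.2, 2.5, 0.1, 0, 0, -0.2, -0.3, 2.4, 0.1, 0.1, -0.1, -0.1, -0.2, 2.5, 0.1, 0, 0, -0.2, -0.3, 2.4, 0.02, 0.1, -0.1, -0.1] 10
```

View pics/w18.png

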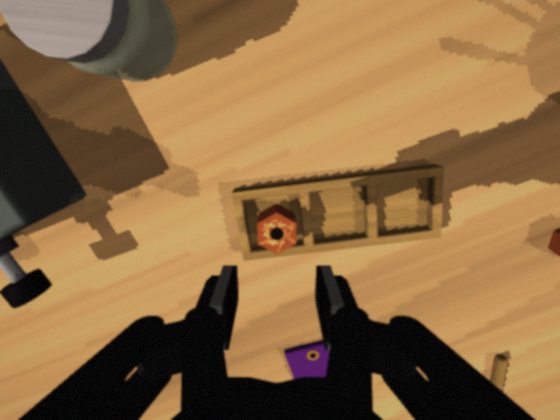

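The bead stands in the left pocket, at (277,232). Now the second bead.

Request:
servo_tool(
  deltas=[-0.2, 2.5, 0, 0, 0, -0.1, -0.2, 2.5, 0, 0, 0, -0.1, -0.2, 2.5, 0, 0, 0, -0.1, -0.2, 2.5, 0, 0, 0, -0.1, -0.2, 2.5, 0, 0, 0, -0.2, -0.2, 2.4, 0, 0, 0, -0.1, -0.2, 2.5, 0, 0, 0, -0.2, -0.3, 2.4, 0, 0.1, -0.1, -0.1, -0.2, 1.8, 0, 0, 0, -0.2, -0.2, 1, 0, 0, 0, 0, 0, 0, 0, 0, 0, 0],
  jaw=5.2,
)

```text
clock: 38.7
position: [0.5074, -0.3937, 0.0812]
ee_rot: [-0.004, 0.981, -0.194, -0.009]
contact_force: [0.3, 0.1, 0.4]
width: 0.0522
```

Run:
```python
from h import *
where()
p,d,c=snap('wrist','w19')
hsv=cv2.cvtColor(p,cv2.COLOR_RGB2HSV)
m=(hsv[...,2]<40).astype(np.uint8); 
rr=((hsv[...,0]<12)&(hsv[...,1]>150)).astype(np.uint8)
for k in blobs(rr,100): print(cv2.boundingRect(k))
rows([(.5087,-.411,.06,-22.5)],vmax=2.0)
```

```text
t 38.7 p [ 0.5074 -0.3937  0.0812] yaw -22.4 zax [-0.016  0.011 -1.   ] F [0.3 0.1 0.4] w 0.0522 q [-0.77  0.49  1.55 -0.    1.12  1.2 ]
(279, 193, 42, 51)
(495, 0, 65, 35)
wp (0.5087, -0.411, 0.06, -22.5) n 2
[0.4, 0.8, 1, -0.1, 0.5, 0.1, 0.4, 0.84, 1.1, -0.2, 0.6, 0] 2
```

View pics/w19.png

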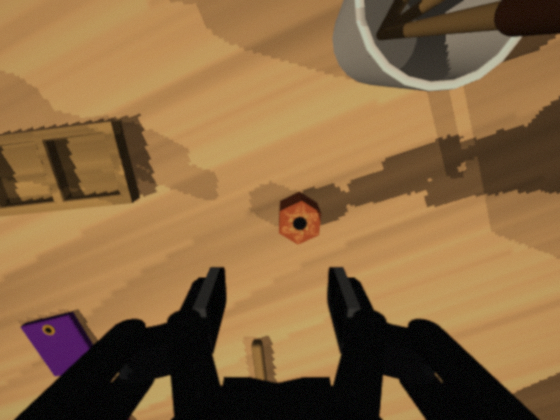

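The bead is at (300,223). A cup with brushes stands ahead of the wrist, so I'll check clearance first.

Run:
```python
from h import *
p,d,c=load('w19')
print('bead',ray(c,(299.5,223),.024))
for uv in [(365,60),(430,88),(480,75),(400,30),(450,17),(520,20),(345,30)]: print(uv,dep(c,uv,d).round(3))
p,d,c=load('top0')
for uv in [(502,188),(515,181),(528,192),(540,172),(525,180),(545,180)]: print(uv,dep(c,uv,d).round(3))
```

```text
bead [[ 0.50820039 -0.41152267  0.024     ]]
(365, 60) [[ 0.587 -0.468  0.075]]
(430, 88) [[ 0.568 -0.485  0.09 ]]
(480, 75) [[ 0.565 -0.506  0.088]]
(400, 30) [[ 0.594 -0.489  0.066]]
(450, 17) [[ 0.589 -0.481  0.122]]
(520, 20) [[ 0.582 -0.475  0.156]]
(345, 30) [[ 0.603 -0.468  0.06 ]]
(502, 188) [[ 0.605 -0.465  0.078]]
(515, 181) [[ 0.626 -0.504  0.067]]
(528, 192) [[ 0.597 -0.53   0.076]]
(540, 172) [[ 0.667 -0.607 -0.   ]]
(525, 180) [[ 0.625 -0.521  0.084]]
(545, 180) [[ 0.605 -0.521  0.172]]
```

A brush tip is at about (0.582, −0.475, 0.156), close to where the wrist camera would go. I'll use the flat pair 60° round (yaw +37.5) instead.

Run:
```python
from h import *
rows([(.5084,-.4113,.055,37.5)],vmax=2.0)
```

```text
wp (0.5084, -0.4113, 0.055, 37.5) n 8
[0.1, 0.2, 0.3, -0.1, 0.1, -7.5, 0.1, 0.2, 0.3, -0.1, 0.1, -7.5, 0, 0.2, 0.3, -0.1, 0.1, -7.5, 0, 0.2, 0.3, -0.1, 0.1, -7.5, 0, 0.3, 0.4, -0.1, 0.1, -7.5, -0.1, 0.2, 0.3, -0.1, 0.1, -7.5, -0.1, 0.2, 0.4, -0.1, 0.1, -7.4, -0.07, 0.27, 0.3, -0.1, 0.1, -7.5] 8
```

Request:
servo_tool(
  deltas=[0.1, 0.2, 0.2, -0.1, 0.1, -7.5, 0.1, 0.2, 0.3, -0.1, 0.1, -7.5, 0, 0.2, 0.3, -0.1, 0.1, -7.5, 0, 0.2, 0.3, -0.1, 0.1, -7.5, 0, 0.2, 0.3, -0.1, 0.1, -7.5, -0.1, 0.2, 0.3, -0.1, 0.1, -7.5, -0.1, 0.2, 0.3, -0.1, 0.1, -7.4, -0.1, 0.2, 0.2, -0.1, 0.1, -6, 0, 0, 0, 0, 0, 0],
)

```text
clock: 39.65
position: [0.5132, -0.3976, 0.056]
ee_rot: [-0.004, 0.943, 0.333, 0.001]
contact_force: [0.2, -0.3, 0.5]
width: 0.0521
```

Run:
```python
from h import *
where()
p,d,c=snap('wrist','w20')
rows([(.5084,-.4113,.0115,37.5)],vmax=1.3)
```

```text
t 39.6 p [ 0.5132 -0.3976  0.056 ] yaw 38.9 zax [-0.     0.009 -1.   ] F [ 0.2 -0.3  0.5] w 0.0521 q [-0.77  0.52  1.57  0.01  1.05  0.12]
wp (0.5084, -0.4113, 0.0115, 37.5) n 4
[-0.3, 0.2, 1.1, -0.1, -0.1, 0.3, -0.3, 0.2, 1.1, -0.1, -0.1, 0.3, -0.3, 0.2, 1.1, -0.1, -0.1, 0.4, -0.35, 0.22, 1.16, -0.1, 0, 0.3] 4
```

View pics/w20.png

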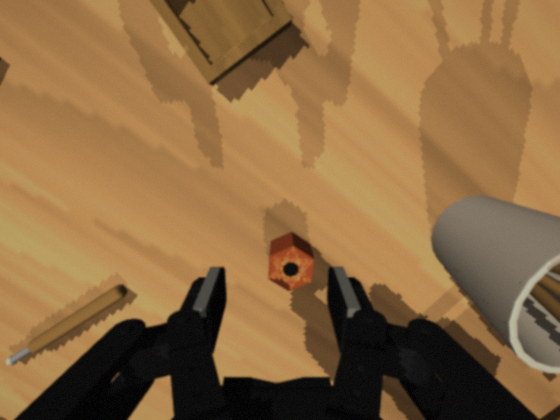

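Request:
servo_tool(
  deltas=[-0.7, 0.4, 0.4, -0.2, -0.2, 0.6, -0.5, 0.4, 0.4, -0.2, 0, 0.6, 0, 0, 0, 0, 0, 0],
)

```text
clock: 40.0
position: [0.5093, -0.4108, 0.0476]
ee_rot: [-0.0, 0.947, 0.32, 0.001]
contact_force: [0.2, -0.0, -0.7]
width: 0.0526
```

Run:
```python
from h import *
where()
p,d,c=load('w20')
print('bead',ray(c,(291,269),.024))
rows([(.5084,-.4113,.0115,37.5)],vmax=1.3)
```

```text
t 40.0 p [ 0.5093 -0.4108  0.0476] yaw 37.4 zax [ 0.002  0.001 -1.   ] F [ 0.2 -0.  -0.7] w 0.0526 q [-0.79  0.53  1.58  0.    1.03  0.13]
bead [[ 0.50857155 -0.41157923  0.024     ]]
wp (0.5084, -0.4113, 0.0115, 37.5) n 3
[0, 0, 1.2, 0, 0, 0, -0.1, 0, 1.2, 0, 0, -0.1, -0.01, -0.01, 1.21, 0, -0.1, 0] 3
```

Request:
servo_tool(
  deltas=[0, 0, 1, 0, 0, 0, -0.1, 0, 1, 0, 0, 0, -0.1, 0, 0.8, 0, -0.1, 0, 0, 0, 0.5, 0, 0, 0, 0, 0, 0.2, 0, 0, 0, 0, 0, 0, 0, 0, 0],
)

```text
clock: 40.6
position: [0.5067, -0.4117, 0.0082]
ee_rot: [-0.001, 0.948, 0.319, -0.0]
contact_force: [-0.1, -0.3, 0.2]
width: 0.0521
```

Run:
```python
from h import *
where()
rows([(.5085,-.4114,.0115,37.5)],vmax=1.3)
```

```text
t 40.6 p [ 0.5067 -0.4117  0.0082] yaw 37.2 zax [-0.002  0.002 -1.   ] F [-0.1 -0.3  0.2] w 0.0521 q [-0.79  0.57  1.61  0.    0.96  0.13]
wp (0.5085, -0.4114, 0.0115, 37.5) n 1
[0.16, 0.08, -0.33, -0.1, 0, -0.3] 1
```

Request:
servo_tool(
  deltas=[0.2, 0.1, -0.3, 0, 0, -0.2, 0, 0, 0, 0, 0, 0],
)

```text
clock: 40.8
position: [0.5094, -0.4114, 0.0117]
ee_rot: [-0.001, 0.947, 0.321, -0.0]
contact_force: [-0.2, 0.0, 0.3]
width: 0.0521
```

Request:
servo_tool(
  deltas=[0, 0, 0, 0, 0, 0, 0, 0, 0, 0, 0, 0, 0, 0, 0, 0, 0, 0, 0, 0, 0, 0, 0, 0, 0, 0, 0, 0, 0, 0],
  jaw=1.8,
)

```text
clock: 41.3
position: [0.5102, -0.4119, 0.0133]
ee_rot: [0.001, 0.947, 0.321, 0.0]
contact_force: [1.2, 0.1, -0.1]
width: 0.0268
```

Request:
servo_tool(
  deltas=[0, 0, -1, 0, 0, 0, 0, 0, -2, 0, 0, 0, 0, 0, -2, 0, 0, 0, 0, 0, -1, 0, 0, 0, 0, 0, 0, 0, 0, 0],
)

```text
clock: 41.8
position: [0.5097, -0.4116, 0.0763]
ee_rot: [-0.0, 0.947, 0.321, -0.0]
contact_force: [0.1, 0.2, 1.0]
width: 0.0266
```

Run:
```python
from h import *
where()
p,d,c=snap('wrist','w21')
rows([(.598,-.2875,.07,37.5)],vmax=2.5)
```

```text
t 41.8 p [ 0.5097 -0.4116  0.0763] yaw 37.5 zax [-0.  0. -1.] F [0.1 0.2 1. ] w 0.0266 q [-0.79  0.51  1.54  0.    1.09  0.13]
wp (0.598, -0.2875, 0.07, 37.5) n 7
[2.1, -0.6, 0.1, 0, 0, 0, 2.1, -0.6, 0.1, 0, 0, 0, 2.1, -0.6, 0.1, 0, 0, 0, 2.1, -0.7, 0.1, 0, 0, 0, 2.1, -0.6, 0.1, 0, 0, 0, 2, -0.7, 0, 0, 0, 0, 2.06, -0.64, 0.06, -0.1, 0, 0] 7
```

View pics/w21.png

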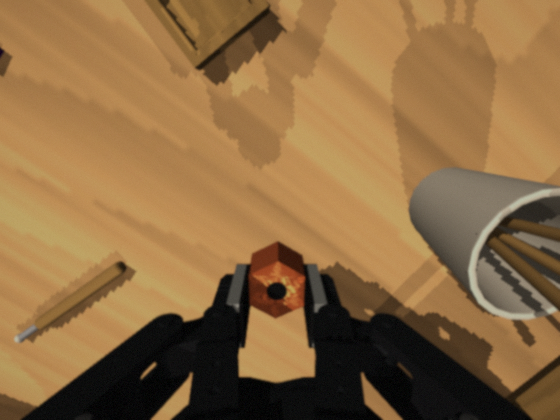

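The bead is held upright and centred. I'll move it to the right-hand pocket.

Request:
servo_tool(
  deltas=[2.1, -0.6, 0, 0, 0, 0, 2.1, -0.6, 0, 0, 0, 0, 2.1, -0.6, 0, 0, 0, 0, 2.1, -0.7, 0, 0, 0, 0, 2.1, -0.6, 0, 0, 0, 0, 1.6, -0.7, 0, 0, 0, 0, 1, -0.3, 0, 0, 0, 0, 0, 0, 0, 0, 0, 0],
)

```text
clock: 42.65
position: [0.587, -0.2936, 0.0683]
ee_rot: [-0.005, 0.947, 0.32, -0.004]
contact_force: [0.4, 0.9, -1.5]
width: 0.0266
```

Run:
```python
from h import *
where()
rows([(.598,-.2875,.04,37.5)],vmax=1.5)
```

```text
t 42.6 p [ 0.587  -0.2936  0.0683] yaw 37.3 zax [-0.011  0.007 -1.   ] F [ 0.4  0.9 -1.5] w 0.0266 q [-0.57  0.52  1.54  0.    1.1   0.35]
wp (0.598, -0.2875, 0.04, 37.5) n 3
[0.4, 0.1, 0.9, -0.2, 0.1, -0.1, 0.4, 0.1, 1, -0.3, 0.1, 0, 0.45, 0.01, 0.93, -0.2, 0, -0.1] 3
```

Request:
servo_tool(
  deltas=[0.4, 0.1, 0.8, -0.2, 0.1, -0.1, 0.4, 0.1, 0.9, -0.3, 0.1, 0, 0.4, 0, 0.6, -0.2, 0, 0, 0, 0, 0, 0, 0, 0],
)

```text
clock: 43.05
position: [0.5968, -0.2892, 0.0423]
ee_rot: [0.0, 0.947, 0.32, -0.001]
contact_force: [-0.3, 0.9, -0.1]
width: 0.0266
```

Run:
```python
from h import *
where()
rows([(.598,-.2875,.0175,37.5)],vmax=1)
snap('wrist','w22')
```

```text
t 43.0 p [ 0.5968 -0.2892  0.0423] yaw 37.3 zax [-0.002 -0.001 -1.   ] F [-0.3  0.9 -0.1] w 0.0266 q [-0.55  0.55  1.56 -0.    1.04  0.37]
wp (0.598, -0.2875, 0.0175, 37.5) n 3
[0.1, 0, 0.8, 0, 0, -0.1, 0.1, 0, 0.8, 0, 0.1, 0, 0, -0.06, 0.88, 0, 0, -0.1] 3
```

View pics/w22.png

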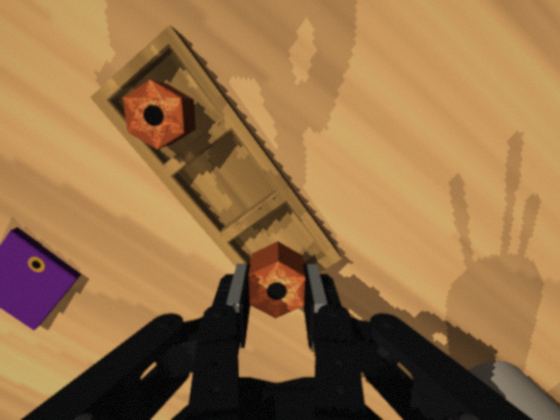

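Request:
servo_tool(
  deltas=[0.1, 0, 0.8, 0, 0, -0.1, 0.1, 0, 0.8, 0, 0, 0, 0, 0, 0.5, 0, 0, 0, 0, 0, 0.3, 0, 0, 0, 0, 0, 0, 0, 0, 0],
)

```text
clock: 43.6
position: [0.5983, -0.2894, 0.0168]
ee_rot: [0.001, 0.947, 0.32, -0.001]
contact_force: [0.8, -1.1, -1.0]
width: 0.0264
```

Run:
```python
from h import *
where()
rows([(.598,-.2875,.0175,37.5)],vmax=1)
```

```text
t 43.6 p [ 0.5983 -0.2894  0.0168] yaw 37.4 zax [-0.001 -0.002 -1.   ] F [ 0.8 -1.1 -1. ] w 0.0264 q [-0.55  0.58  1.58 -0.    0.98  0.37]
wp (0.598, -0.2875, 0.0175, 37.5) n 1
[0.09, -0.17, -0.07, 0.1, 0.1, -0.1] 1
```

Request:
servo_tool(
  deltas=[0, 0, 0, 0, 0, 0, 0, 0, 0, 0, 0, 0, 0, 0, 0, 0, 0, 0, 0, 0, -1, 0, 0, 0, 0, 0, -2, 0, 0, 0, 0, 0, -3, 0, 0, 0, 0, 0, -3, 0, 0, 0, 0, 0, -3, 0, 0, 0, 0, 0, 0, 0, 0, 0],
  jaw=4.0,
)

```text
clock: 44.5
position: [0.599, -0.2894, 0.1456]
ee_rot: [0.002, 0.947, 0.32, -0.0]
contact_force: [0.5, -0.7, 0.9]
width: 0.0401
```

Run:
```python
from h import *
where()
p,d,c=snap('wrist','w23')
rows([(.56,-.012,.20,0)],vmax=2.5)
```

```text
t 44.5 p [ 0.599  -0.2894  0.1456] yaw 37.4 zax [ 0.001 -0.004 -1.   ] F [ 0.5 -0.7  0.9] w 0.0401 q [-0.55  0.46  1.43 -0.    1.25  0.37]
wp (0.56, -0.012, 0.2, 0) n 12
[1.1, -2, -0.5, 0, 0, 3.1, 1, -2.1, -0.5, 0, 0, 3.1, 0.9, -2.1, -0.5, 0, 0, 3.1, 0.8, -2.2, -0.5, 0, 0, 3.1, 0.7, -2.2, -0.5, 0, 0, 3.1, 0.6, -2.3, -0.5, 0, 0, 3.1, 0.5, -2.3, -0.4, 0, 0, 3.1, 0.3, -2.3, -0.5, 0, 0, 3.1, 0.2, -2.3, -0.4, 0, 0, 3.1, 0.1, -2.3, -0.5, 0, 0, 3.2, -0.1, -2.4, -0.4, 0.1, 0.1, 3.1, -0.19, -2.32, -0.49, 0, 0, 3.2] 12
```

View pics/w23.png

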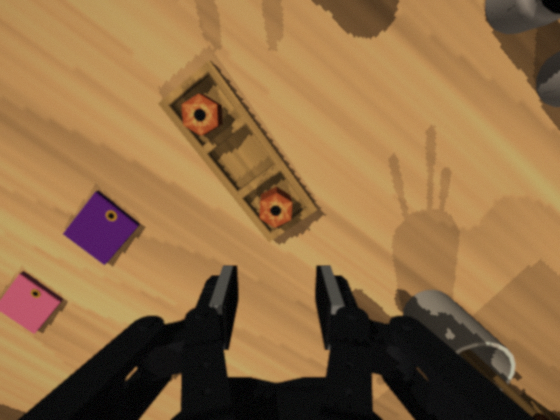

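Both beads stand in separate pockets, at (200,115) and (276,210). I'll move to view the knob.

Request:
servo_tool(
  deltas=[1.1, -2, -0.5, 0, 0, 3.1, 1, -2.1, -0.5, 0, 0, 3.1, 0.9, -2.1, -0.5, 0, 0, 3.1, 0.8, -2.2, -0.5, 0, 0, 3.1, 0.7, -2.2, -0.5, 0, 0, 3.1, 0.6, -2.3, -0.5, 0, 0, 3.1, 0.5, -2.3, -0.4, 0, 0, 3.1, 0.3, -2.3, -0.5, 0, 0, 3.1, 0.2, -2.3, -0.4, 0, 0, 3.1, 0.1, -2.3, -0.5, 0, 0, 3.2, -0.1, -1.5, -0.3, 0, 0, 3, 0, 0, 0, 0, 0, 0, 0, 0, 0, 0, 0, 0],
)

```text
clock: 45.85
position: [0.5568, -0.0326, 0.1865]
ee_rot: [-0.002, 1.0, 0.016, -0.011]
contact_force: [0.0, -0.8, -0.1]
width: 0.0398
```

Run:
```python
from h import *
where()
p,d,c=snap('wrist','w24')
snap('top','t2')
```

```text
t 45.9 p [ 0.5568 -0.0326  0.1865] yaw 1.8 zax [-0.022  0.004 -1.   ] F [ 0.  -0.8 -0.1] w 0.0398 q [-0.18  0.29  1.6   0.    1.28  1.36]
```

View pics/w24.png

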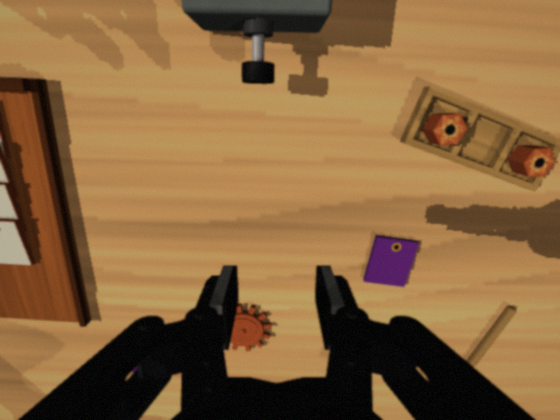

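View pics/t2.png

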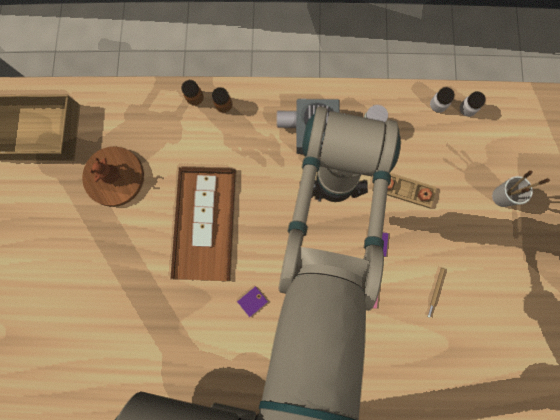

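The wrist view shows the knob at (258,72) with its rod going up to the collar at (257,27). All four tiles in the tray appear in line in the top view. I'll measure the knob.

Run:
```python
from h import *
p,d,c=load('w24')
im=cv2.cvtColor(p,cv2.COLOR_RGB2BGR)
cv2.imwrite('pics/c10.png',cv2.resize(im[0:100,175:345],(800,470),interpolation=cv2.INTER_CUBIC))
s=ray(c,[(242,72),(274,72)],.045); print(s,s[0,1]-s[1,1])
r=ray(c,[(258,40),(258.5,60)],.050);print(r,np.degrees(np.arctan2(r[0,1]-r[1,1],r[0,0]-r[1,0])))
print('knob top edges x',ray(c,[(258,63),(258,80)],.059))
print(dep(c,[(258,66),(258,72),(258,76),(258,45)],d))
print('box face edge top',ray(c,[(198,25),(325,30)],.068), dep(c,[(258,10)],d))
```

```text
[[ 6.64378685e-01  4.39774183e-04  4.50000000e-02]
 [ 6.65219492e-01 -2.61312470e-02  4.50000000e-02]] 0.026571021216440747
[[ 0.68783039 -0.01280054  0.05      ]
 [ 0.6733405  -0.01343234  0.05      ]] 2.496666887743762
knob top edges x [[ 0.67016699 -0.01363257  0.059     ]
 [ 0.65779424 -0.01382346  0.059     ]]
[[ 0.66806514 -0.01363022  0.05843169]
 [ 0.66382949 -0.01360306  0.05692713]
 [ 0.66078768 -0.01373433  0.05829805]
 [ 0.68448525 -0.01275852  0.04845426]]
box face edge top [[ 0.69356554  0.03020719  0.068     ]
 [ 0.69316678 -0.06298742  0.068     ]] [[ 0.7047901  -0.013531    0.06633423]]
```

View pics/c10.png

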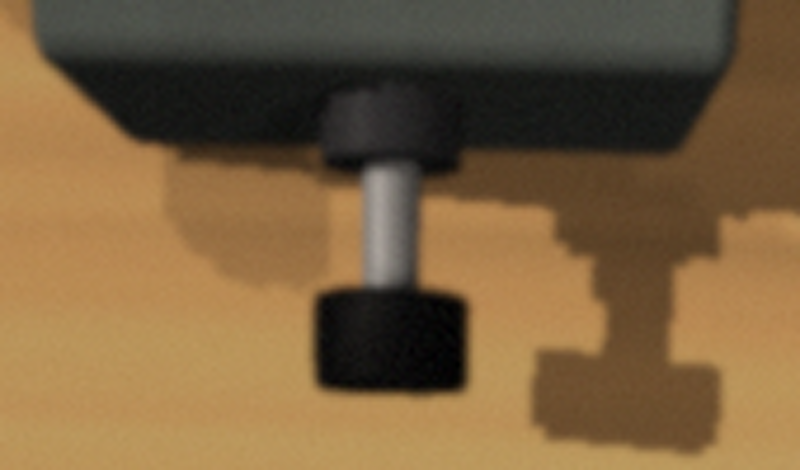

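Run:
```python
from h import *
p,d,c=load('w24')
b=ray(c,[(183.5,11.7),(331,14.9)],.068); print(b, np.degrees(np.arctan2(*(b[1]-b[0])[:2][::-1]))+90)
where()
rows([(.663,-.0133,.10,0.3)],vmax=2.5)
```

```text
[[ 0.70195048  0.04042493  0.068     ]
 [ 0.70310119 -0.06654164  0.068     ]] 0.6163457835178008
t 46.0 p [ 0.557  -0.0331  0.1865] yaw 1.8 zax [-0.023  0.005 -1.   ] F [-0.5 -0.1  0.4] w 0.04 q [-0.18  0.29  1.6   0.    1.28  1.36]
wp (0.663, -0.0133, 0.1, 0.3) n 6
[1.8, -0.3, 1.4, 0, 0.2, 0.2, 1.8, -0.3, 1.4, -0.1, 0.2, 0.3, 1.8, -0.3, 1.4, 0, 0.2, 0.2, 1.8, -0.3, 1.4, -0.1, 0.2, 0.3, 1.8, -0.3, 1.4, 0, 0.2, 0.2, 1.76, -0.24, 1.51, -0.1, 0.3, 0.3] 6
```

Request:
servo_tool(
  deltas=[1.8, -0.3, 1.3, 0, 0.2, 0.2, 1.8, -0.3, 1.3, -0.1, 0.2, 0.3, 1.8, -0.3, 1.3, 0, 0.2, 0.2, 1.8, -0.3, 1.3, -0.1, 0.2, 0.3, 1.8, -0.3, 1.3, 0, 0.2, 0.2, 1, -0.2, 0.6, -0.1, 0.3, 0.3, 0, 0, 0, 0, 0, 0],
  jaw=5.0,
)

```text
clock: 46.65
position: [0.6594, -0.0219, 0.1093]
ee_rot: [0.002, 1.0, -0.001, -0.0]
contact_force: [0.1, -0.7, 0.7]
width: 0.0497
```

Run:
```python
from h import *
where()
rows([(.664,-.0133,.075,0.6)],vmax=2)
```

```text
t 46.6 p [ 0.6594 -0.0219  0.1093] yaw -0.1 zax [-0.001 -0.003 -1.   ] F [ 0.1 -0.7  0.7] w 0.0497 q [-0.14  0.48  1.49 -0.    1.17  1.44]
wp (0.664, -0.0133, 0.075, 0.6) n 2
[0.2, -0.4, 1.7, 0.1, 0, -0.3, 0.27, -0.46, 1.73, 0.1, 0, -0.4] 2
```

Request:
servo_tool(
  deltas=[0.2, -0.5, 1.5, 0.1, 0, -0.3, 0.2, -0.4, 1.3, 0.1, 0, -0.4, 0, 0, 0, 0, 0, 0],
)

```text
clock: 46.95
position: [0.6621, -0.0135, 0.0797]
ee_rot: [-0.0, 1.0, 0.005, -0.001]
contact_force: [0.1, -0.6, 0.6]
width: 0.0503
```

Run:
```python
from h import *
where()
snap('wrist','w25')
rows([(.664,-.0133,.034,0.6)],vmax=1.2)
```

```text
t 47.0 p [ 0.6621 -0.0135  0.0797] yaw 0.6 zax [-0.002  0.    -1.   ] F [ 0.1 -0.6  0.6] w 0.0503 q [-0.13  0.51  1.52 -0.    1.11  1.43]
wp (0.664, -0.0133, 0.034, 0.6) n 4
[0, 0, 1.2, 0, 0, 0, 0.1, 0, 1.2, 0, 0, 0, 0, 0, 1.1, 0, 0, 0, 0.06, -0.04, 1.15, 0, 0.1, 0] 4
```

View pics/w25.png

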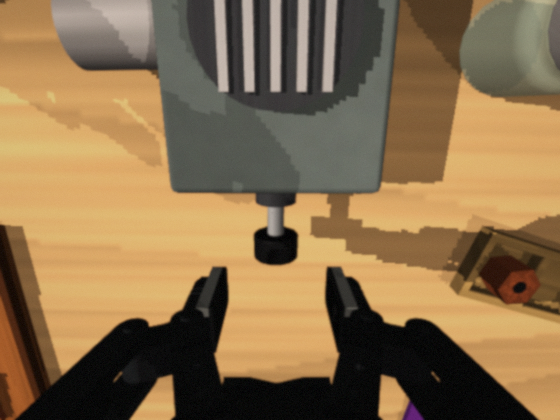

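The knob is centred between the fingers, at (276,245). I'll descend.

Request:
servo_tool(
  deltas=[0, 0, 1, 0, 0, 0, 0, 0, 1, 0, 0, 0, 0, 0, 1, 0, 0, 0, 0, 0, 0.8, 0, 0, 0, 0, 0, 0.4, 0, 0, 0, 0, 0, 0, 0, 0, 0],
)

```text
clock: 47.6
position: [0.6619, -0.0138, 0.0359]
ee_rot: [0.0, 1.0, 0.006, -0.0]
contact_force: [-0.2, 0.1, -0.3]
width: 0.0502
```

Run:
```python
from h import *
where()
rows([(.664,-.0133,.035,0.6)],vmax=1.2)
```

```text
t 47.6 p [ 0.6619 -0.0138  0.0359] yaw 0.6 zax [-0.    -0.001 -1.   ] F [-0.2  0.1 -0.3] w 0.0502 q [-0.13  0.55  1.57 -0.    1.02  1.43]
wp (0.664, -0.0133, 0.035, 0.6) n 1
[0.21, -0.05, 0.09, 0, 0, 0] 1
```

Request:
servo_tool(
  deltas=[0, 0, 0, 0, 0, 0, 0, 0, 0, 0, 0, 0, 0, 0, 0, 0, 0, 0, 0, 0, 0, 0, 0, 0, 0, 0, 0, 0, 0, 0],
  jaw=1.8,
)

```text
clock: 48.1
position: [0.662, -0.0129, 0.0362]
ee_rot: [-0.0, 1.0, 0.005, 0.0]
contact_force: [-0.1, 0.8, -0.8]
width: 0.0263
```

Request:
servo_tool(
  deltas=[-0.3, 0, 0, 0, 0, 0, -0.3, 0, 0, 0, 0, 0, -0.3, 0, 0, 0, 0, 0, -0.3, 0, 0, 0, 0, 0, 0, 0, 0, 0, 0, 0],
)

```text
clock: 48.6
position: [0.6537, -0.013, 0.0362]
ee_rot: [-0.0, 1.0, 0.005, 0.005]
contact_force: [3.2, 0.3, -3.7]
width: 0.0267
```

Request:
servo_tool(
  deltas=[-0.3, 0, 0, 0, -0.3, 0, -0.3, 0, 0, 0, -0.3, 0, -0.3, 0, 0, 0, 0, 0, -0.2, 0, 0, 0, 0, 0, 0, 0, 0, 0, 0, 0],
)

```text
clock: 49.1
position: [0.6369, -0.0131, 0.0363]
ee_rot: [-0.0, 1.0, 0.005, -0.005]
contact_force: [0.9, 1.0, -2.5]
width: 0.0261
```

Travel is 25 mm with almost no force left, which fits the middle click. I'll release and look.

Request:
servo_tool(
  deltas=[0, 0, 0, 0, 0, 0, 0, 0, 0, 0, 0, 0, 0, 0, 0, 0, 0, 0, 0, 0, 0, 0, 0, 0],
  jaw=5.0,
)

```text
clock: 49.5
position: [0.6377, -0.0139, 0.0374]
ee_rot: [0.0, 1.0, 0.005, -0.004]
contact_force: [-0.1, 0.7, -0.4]
width: 0.0503
```

Request:
servo_tool(
  deltas=[0, 0, -1, 0, 0, 0, 0, 0, -2, 0, 0, 0, 0, 0, -3, 0, 0, 0, 0, 0, -3, 0, 0, 0, -2, 0, -2, 0, 0, 0, -3, 0, -1, 0, 0, 0, -3, 0, -1, 0, 0, 0, -2, 0, 0, 0, 0, 0, 0, 0, 0, 0, 0, 0],
)

```text
clock: 50.4
position: [0.5384, -0.0155, 0.1798]
ee_rot: [0.001, 1.0, 0.006, -0.001]
contact_force: [0.7, -0.3, 0.6]
width: 0.0498
```

Run:
```python
from h import *
where()
p,d,c=snap('wrist','w26')
```

```text
t 50.4 p [ 0.5384 -0.0155  0.1798] yaw 0.7 zax [-0.001 -0.003 -1.   ] F [ 0.7 -0.3  0.6] w 0.0498 q [-0.16  0.26  1.67 -0.    1.22  1.4 ]
```

View pics/w26.png

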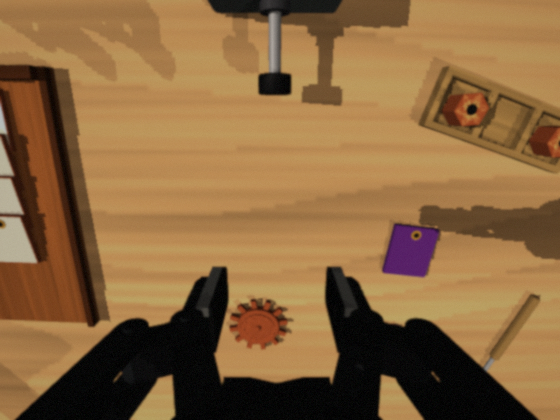

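Run:
```python
from h import *
p,d,c=load('w26')
print(ray(c,[(275,73.5),(275,90)],.059), dep(c,[(275,78),(275,83)],d))
rows([(.40,.16,.30,0)],vmax=3)
```

```text
[[ 0.64683488 -0.01316779  0.059     ]
 [ 0.63480179 -0.01331099  0.059     ]] [[ 0.64370435 -0.01320163  0.05764232]
 [ 0.63995365 -0.01324949  0.05891541]]
wp (0.4, 0.16, 0.3, 0) n 9
[-1.5, -2, -1.3, 0, 0, 0.1, -1.5, -2, -1.3, 0, 0, 0.1, -1.6, -2, -1.4, 0, 0, 0.1, -1.5, -1.9, -1.3, 0, 0, 0.1, -1.6, -1.9, -1.4, 0, 0, 0.1, -1.6, -2, -1.3, 0, 0, 0, -1.5, -1.9, -1.4, 0.1, 0, 0.1, -1.6, -2, -1.3, 0, 0, 0, -1.53, -1.91, -1.35, 0.1, -0.1, 0.1] 9
```

Rod travel by the same knob edge is 0.6702 − 0.6468 = 23.4 mm, so it sits at the middle click. Last check is over the tray.

Request:
servo_tool(
  deltas=[-1.5, -2, -1.3, 0, 0, 0.1, -1.5, -2, -1.3, 0, 0, 0.1, -1.6, -2, -1.4, 0, 0, 0.1, -1.5, -1.9, -1.3, 0, 0, 0.1, -1.6, -1.9, -1.4, 0, 0, 0.1, -1.6, -2, -1.3, 0, 0, 0, -1.5, -1.9, -1.4, 0.1, 0, 0.1, -1.6, -2, -1.3, 0, 0, 0, -1, -1, -0.6, 0, 0, 0, 0, 0, 0, 0, 0, 0, 0, 0, 0, 0, 0, 0],
)

```text
clock: 51.55
position: [0.4166, 0.1581, 0.2986]
ee_rot: [-0.001, 1.0, -0.0, 0.009]
contact_force: [-0.1, 0.2, -0.5]
width: 0.05
```

Run:
```python
from h import *
where()
snap('wrist','w27'); snap('top','t3')
```

```text
t 51.5 p [0.4166 0.1581 0.2986] yaw -0.1 zax [ 0.017  0.001 -1.   ] F [-0.1  0.2 -0.5] w 0.05 q [ 0.21  0.03  1.64 -0.    1.45  1.78]
```

View pics/w27.png

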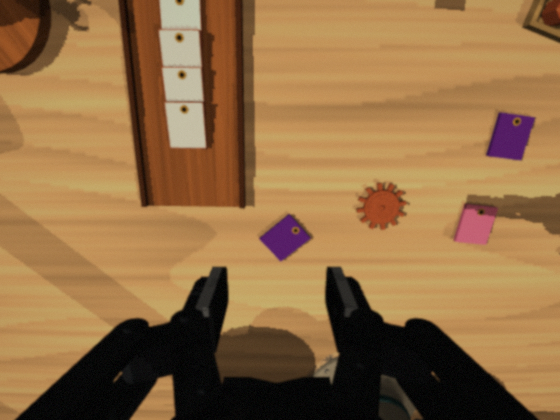

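View pics/t3.png

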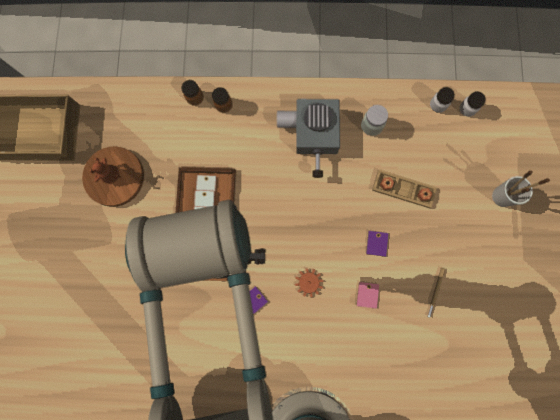

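Run:
```python
from h import *
p,d,c=load('w27')
e=np.array([ray(c,u,z)[0] for u,z in [((180,2),.0125),((179.5,37.5),.0195),((182,75),.0195),((184,109),.0195)]])
print(e.round(4),np.diff(e[:,0]).round(4))
a=np.radians(-1); q=e[:,:2]-[TR[0],TR[1]]; print('tray y mm',((-q[:,0]*np.sin(a)+q[:,1]*np.cos(a))*1000).round(1),'x',((q[:,0]*np.cos(a)+q[:,1]*np.sin(a)-.021)*1000).round(1))
p,d,c=load('t3'); b=ray(c,[(387.5,182.5),(425.5,193.5)],.028); print(b, b[0,:2]-[.626,-.192], b[1,:2]-[.598,-.2875])
print('knob',ray(c,(318,173.5),.052))
```

```text
[[0.628  0.2753 0.0125]
 [0.5876 0.277  0.0195]
 [0.545  0.2775 0.0195]
 [0.5042 0.2783 0.0195]] [-0.0404 -0.0426 -0.0408]
tray y mm [-0.5  0.6  0.3  0.4] x [ 93.1  52.6  10.  -30.9]
[[ 0.62466267 -0.19239648  0.028     ]
 [ 0.59770948 -0.28903139  0.028     ]] [-0.00133733 -0.00039648] [-0.00029052 -0.00153139]
knob [[ 0.63960246 -0.01356144  0.052     ]]
```

Everything is in tolerance: pitches are 40–43 mm, the tiles are within 1 mm of the centre line, the beads are within 2 mm of their pocket centres, and the knob has moved 24 mm. I'll hand in.

Run:
```python
from h import *
print(manip.sign_off()); where()
```

```text
the job is handed in; nothing more can be done
None
the job is handed in; nothing more can be done
```

The job is handed in at about 52 s on the robot's clock, and my last checks found everything in tolerance. The hand-in itself reports no verdict.

- **Tiles:** four white tiles were there, and I saw no fifth. They lie glaze up with eyelets to the stop, 40–43 mm apart and within about 1 mm of the tray's centre line. The first lies flat, with a measured gap of about 7 mm to the stop.
- **Beads:** two beads were there, and I saw no third. They stand in the two end pockets, each within 2 mm of its pocket's centre. One had been knocked about 4 cm aside before I reached it, so I found it again before picking it up.
- **Damper rod:** I pulled it out last and let go at the middle click. The knob had moved 23.4 mm by the wrist camera and about 24 mm by the top camera.
- **Bystanders:** the figurine, medallion, jar and dotting tool look to be where they started. I checked this by eye in the last pictures and did not measure it.

No check failed, and the two cameras' readings agreed to within about 3 mm. My last reading put the first tile's centre 93 mm from the tray's centre, against 95.7 mm earlier. Both lie within the 88–108 mm limits.

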